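Load a row of glaze-trial pots onto the kiln shelf

ROBOT

A 6-joint arm with a two-finger parallel gripper is mounted at the origin on the work surface. World frame = base frame: x ahead of the robot, y to its left, z up, the work surface at z = 0. Lengths are in m, angles in rad, forces in N, time in s.
With the tool pointing down it reaches from about 0.425 to 1.125 m from the base axis. Payload 14.9 kg.
Tool frame: the origin (TCP) lies at the very end of the fingers, on their centre line; the grasp point (between the pads) lies 19 mm behind it; z points along the fingers, y is the direction in which the jaws open and shut (so a half turn about z gives the same grasp; the last joint's range is limited). The gripper opens to 91 mm and grips with 3 to 60 N. Pads are 32 mm wide; open, the fingers measure 118 mm over their backs; the gripper's body (76 mm by 178 mm) begins 60 mm behind the grasp point.
Start: joints at [-1.246, 0.379, 1.734, -0, 1.028, -0.033], TCP at [0.245, -0.656, 0.214] pointing down, gripper open.
Joint ranges: [-2.77, 2.77], [-0.74, 2.19], [0, 2.66], [-1.06, 4.2], [0.31, 2.87], [-3.08, 3.08]. Speed limits (rad/s): [1.89, 1.89, 2.39, 3.14, 3.14, 3.14].

INTERFACE

Orientations are given as a 3x3 rotation matrix whose columns are the frame's x, y, z axes.
In Python, from cell import * gives the robot as it stands. The module is installed in compiled form; this text tells all that it offers.
- The arm moves only by the shell command python3 -m crank 'ROWS'. ROWS is text: rows parted by semicolons, each of 7 numbers parted by spaces: the shift along the tool's x, y, z scaled (see below), then the turn, a rotation vector about the tool's x, y, z scaled (see below), then the opening, from -1 (shut) to 1 (fully open), so that 0 is half open. A call has 1 to 8 rows; each row shifts and turns the commanded pose from where the row before left it, along the tool's axes as they then stand; what a row does not reach is not made up. The controller multiplies each number of a shift by 0.25 m and each number of a turn by pi/2 rad. A row lasts 1/12 s, in which the tool goes at most 41.7 mm and 7.16 degrees, less where a joint would pass 70% of its speed; a pose out of reach is approached as far as the arm can. A call with a number of a shift or a turn outside -1 to 1 is refused whole. A call with a gripper value outside its range is refused whole. The fingers move at their own pace and stop on an object; the grip force is fixed at half the most. Time passes only in rows, so rows that do not move let the fingers close. It gives the time, the measured TCP pose, the force and the opening at its end, in the units of the state.
- get_state(): the state, without advancing time (a new reading comes with each control period).
- capture(name): name is "scene" or "top" or "wrist"; returns the picture (480x640x3 uint8, red, green, blue); there is no depth.
- camera_info(name): a dict with "fx", "fy", "cx", "cy" (pixels), "dist" ([k1, k2, p1, p2, k3] as OpenCV has them; the pictures are not rectified), "rvec" (rotation vector, rad) and "tvec" (3), from world to camera coordinates, as OpenCV has them. Camera axes: x right, y down, z forward; pixel columns grow to the right and rows downward; lengths in m; the calibration is good to about 2 mm. A picture is of the moment at which its call begins: read the wrist's pose just before it. camera_info takes no time and is no camera call; for the wrist camera it gives the pose at the moment of the call.
- close_job(): hands the job in, once; it reports no verdict.
The state is a dict: "time_s": time; "q": joint angles; "qd": joint speeds; "joint_efforts": joint torques, N m; "tool_pos": TCP position; "tcp_rot": TCP orientation; "ft_force": force on the tool from outside, world axes, zero at the start; "torque": the same for the moment, N m; "width": finger opening in m.
Only numpy, scipy, OpenCV 4.12 (cv2) and the standard library are available. Lean on these libraries where they do the work, as an engineer would, in place of code of your own. Each camera call takes 0.05 s, during which the arm holds its last target.

TASK

The four glaze-trial pots stand in a row on the wooden ware board, each on its own bat, and the potter knows each trial only by its place in the row. Load them onto the kiln shelf, one upright in the middle of each clay cookie, in the same order from left to right as they stand now. Set each pot down, do not drop it, and leave the witness cones at the end of the shelf as they are.

Things in the scene. Friction and masses are not known exactly. Their poses are not given: they have to be found in the camera images.
- bottle: Narrow-necked bottle, the tallest pot: 96 mm high, foot 42 mm across, belly 56 mm across (20 to 30 mm up), straight neck 25 mm across from 55 to 88 mm up, lip 30 mm across above it; about 140 g. Pinkish-brown fired clay like the other pots. Origin: centre of its underside, z up; round, any yaw.
- tumbler: Straight-sided open cup without handle: 82 mm high, 50 mm across at the foot and 58 mm at the rim, wall 4 mm; about 150 g. Pinkish-brown fired clay like the other pots. Origin: centre of its underside, z up; round, any yaw.
- jar: Round-bellied jar with a short neck: 69 mm high, foot 40 mm across, belly 64 mm across with upright sides from 30 to 46 mm up, neck and mouth about 42 mm across; about 170 g. Pinkish-brown fired clay like the other pots. Origin: centre of its underside, z up; round, any yaw.
- bowl: Small open bowl, the lowest pot: 48 mm high, foot 36 mm across, 57 mm across at 22 mm up, 65 mm at the rim, wall 4 mm; about 100 g. Pinkish-brown fired clay like the other pots. Origin: centre of its underside, z up; round, any yaw.
- bat_bottle: Round brown hardboard bat, 84 mm across, 9 mm thick, fixed on the ware board (125 x 440 mm plank, top at z 0.038); the bottle starts within 5 mm of its middle. Origin: centre of its underside. y axis: along the row, to its left end seen from the robot; x: across, away from the robot. The bats lie in one row, 95 mm apart; their order along y is the row's order and differs each start.
- bat_tumbler: Round brown hardboard bat, 84 mm across, 9 mm thick, fixed on the ware board (125 x 440 mm plank, top at z 0.038); the tumbler starts within 5 mm of its middle. Origin: centre of its underside. y axis: along the row, to its left end seen from the robot; x: across, away from the robot. The bats lie in one row, 95 mm apart; their order along y is the row's order and differs each start.
- bat_jar: Round brown hardboard bat, 84 mm across, 9 mm thick, fixed on the ware board (125 x 440 mm plank, top at z 0.038); the jar starts within 5 mm of its middle. Origin: centre of its underside. y axis: along the row, to its left end seen from the robot; x: across, away from the robot. The bats lie in one row, 95 mm apart; their order along y is the row's order and differs each start.
- bat_bowl: Round brown hardboard bat, 84 mm across, 9 mm thick, fixed on the ware board (125 x 440 mm plank, top at z 0.038); the bowl starts within 5 mm of its middle. Origin: centre of its underside. y axis: along the row, to its left end seen from the robot; x: across, away from the robot. The bats lie in one row, 95 mm apart; their order along y is the row's order and differs each start.
- kiln_shelf: Fixed ceramic slab 140 x 460 mm on props, left or right of the ware board; a row of four fixed cream clay cookies (discs 76 mm across, 7 mm thick) on it. Origin: on the table under its middle; y along the slab, to its left end seen from the robot, x across, away. Cookie centres: x = 0, from the left y = +142.5, +47.5, -47.5, -142.5 mm; slab top 53 mm, cookie tops 60 mm above the origin. Yaw up to 0.18 rad.
- cone_pack: Witness cones, to be left alone: three slender cream cones, tops 72 mm above the pad's underside, in a clay pad 75 x 24 mm (long side along x), 13 mm thick, loose on the kiln shelf near its right-hand end (213 mm from its middle). Origin: centre of the underside.
Mind the look-alikes: they are no part of the job. What is shaped like the bottle but purple is not meant.

How it is judged:
By the outcome, as a careful person would: the job done as asked, in the order asked, and still so for the second after the job is handed in, with the robot touching nothing.
It also fails if it takes over 115 s, if anything falls off the work surface, if the arm or the gripper's body presses on something with over 40 N, if the wrist force passes 120 N, or if a joint passes its speed limit or range.

## Working session

There is one attempt and no reset: what is moved stays moved. The work goes in short steps, Python scripts to look and compute and a shell command to move; the robot and the scene stay as the last step left them, time stands still between calls to the robot, and variables do not carry over. Pictures are saved under pics/ and viewed, and the job is handed in when it is done.

```bash
mkdir -p pics; cat > h.py <<'E'
from cell import *
import numpy as np, cv2
def save(n,im): cv2.imwrite('pics/'+n,cv2.cvtColor(im,cv2.COLOR_RGB2BGR))
def cam(n):
    c=camera_info(n);K=np.array([[c['fx'],0,c['cx']],[0,c['fy'],c['cy']],[0,0,1.]])
    return K,np.array(c['dist'],float),np.array(c['rvec'],float),np.array(c['tvec'],float)
def ray(c,uv):
    K,d,r,t=c;R=cv2.Rodrigues(r)[0]
    p=cv2.undistortPoints(np.array(uv,float).reshape(-1,1,2),K,d).reshape(-1,2)
    D=np.c_[p,np.ones(len(p))]@R
    return -R.T@t,D/np.linalg.norm(D,axis=1)[:,None]
def plane(c,uv,z):
    o,D=ray(c,uv);return o+D*((z-o[2])/D[:,2])[:,None]
def proj(c,P):
    K,d,r,t=c;return cv2.projectPoints(np.array(P,float).reshape(-1,1,3),r,t,K,d)[0].reshape(-1,2)
E
python3 - <<'E'
from h import *
for n in ['scene','top','wrist']:
    save(n+'0.png',capture(n)); c=cam(n); print(n,c[0].ravel()[[0,2,4,5]],c[1],ray(c,[[320,240]]))
s=get_state();print(s)
E
```

```text
scene [471.16537617 312.89553388 471.16537617 243.68523965] [-0.06422141  0.          0.          0.          0.        ] (array([ 1.0808621 , -0.333688  ,  0.73507328]), array([[-0.63802797,  0.32537882, -0.69788891]]))
top [473.32606466 317.02847921 473.32606466 240.13977321] [0.00376118 0.         0.         0.         0.        ] (array([ 0.36221785, -0.03966666,  1.24366056]), array([[ 0.0965421 ,  0.01423703, -0.99522707]]))
wrist [410.64722483 316.23850355 410.64722483 242.49876154] [0.00094477 0.         0.         0.         0.        ] (array([ 0.31613087, -0.62948425,  0.38336236]), array([[-0.24011858, -0.09920809, -0.96566082]]))
{'time_s': 0.15, 'q': array([-1.24632839e+00,  3.79266573e-01,  1.73460997e+00, -6.67449571e-06,
        1.02849694e+00, -3.32964156e-02]), 'qd': array([ 0.00240926, -0.00032529, -0.00014394,  0.00100171,  0.00215354,
       -0.00042372]), 'joint_efforts': array([ 1.27126754e-03, -7.64104986e+01, -4.34655333e+01,  6.51271292e-02,
        4.09672956e-02, -3.43667853e-05]), 'tool_pos': array([ 0.24503389, -0.65541627,  0.21347215]), 'tcp_rot': array([[ 9.36680840e-01,  3.50184149e-01, -2.54347552e-04],
       [ 3.50184241e-01, -9.36680550e-01,  7.38254728e-04],
       [ 2.02826993e-05, -7.80577563e-04, -9.99999695e-01]]), 'ft_force': array([ 0.41411686, -0.52543366,  0.34407799]), 'torque': array([ 0.02154594, -0.05517185,  0.04271277]), 'width': 0.09103588355714332}
```

View pics/top0.png

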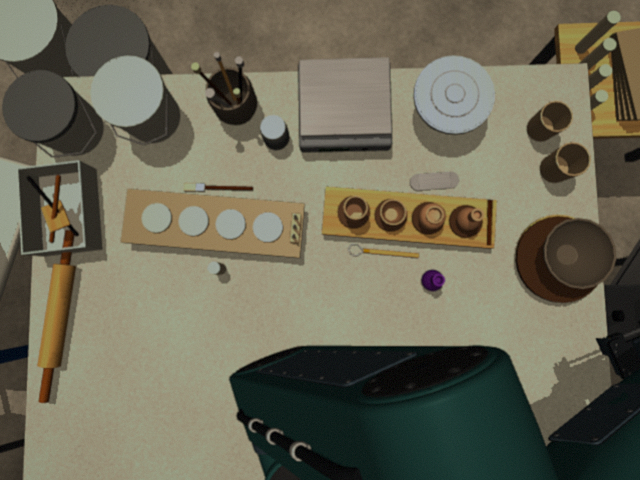

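View pics/scene0.png

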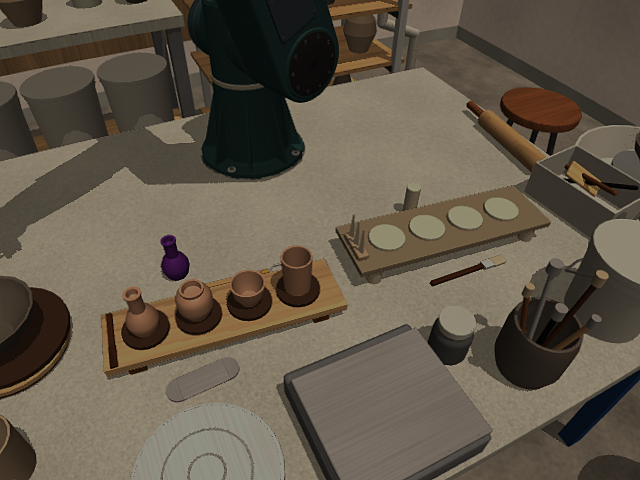

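View pics/wrist0.png

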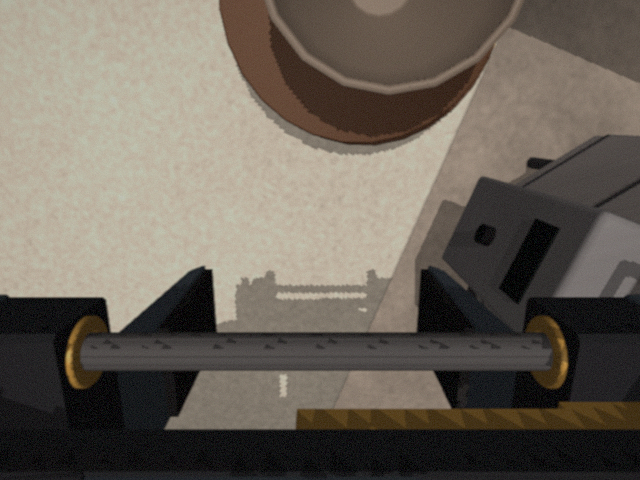

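Row from the robot's left, in the top picture: tumbler (352,210), bowl (391,214), jar (430,219), bottle (468,221).

Things that could be mistaken for the ones I want:
- **Bottle:** the clay bottle at (468,221) is the one meant. The purple one at (433,280) is not.
- **Tumbler:** the cups at (555,120) and (570,160) stand off the board.
- **Cookies:** the banding wheel at (455,95) and the jar lid at (273,130) are pale discs too.

Next I'll check this in a close crop and measure.

```bash
python3 - <<'E'
from h import *
a=capture('top');b=capture('scene')
np.savez('im.npz',a=a,b=b)
A=cv2.resize(a[175:300,110:510],None,fx=2,fy=2,interpolation=cv2.INTER_CUBIC)
B=cv2.resize(b[220:390,90:360],None,fx=2.9,fy=2.9,interpolation=cv2.INTER_CUBIC)
save('cropA.png',A);save('cropB.png',B)
def show(im,pts): 
    for u,v in pts: print((u,v),im[v,u])
show(a,[(157,217),(193,221),(230,224),(267,228),(140,200),(352,228),(391,214),(480,232),(340,230),(451,232)])
show(b,[(387,237),(501,209),(145,345),(420,210)])
for n,im in(('top',a),('scene',b)):
    hsv=cv2.cvtColor(im,cv2.COLOR_RGB2HSV)
    r=im.astype(int)
    m=((r[...,0]>150 if n=='top' else r[...,0]>130)&(hsv[...,1]<60)).astype(np.uint8)
    print(n,hsv[217 if n=='top' else 237,157 if n=='top' else 387],hsv[200 if n=='top' else 210,140 if n=='top' else 420])
E
```

```text
(157, 217) [155 163 146]
(193, 221) [154 161 150]
(230, 224) [154 162 155]
(267, 228) [156 163 155]
(140, 200) [145 124  85]
(352, 228) [76 53 27]
(391, 214) [161 140  97]
(480, 232) [155 124  60]
(340, 230) [160 131  71]
(451, 232) [156 125  64]
(387, 237) [144 139 110]
(501, 209) [144 139 111]
(145, 345) [44 27 17]
(420, 210) [107  89  65]
top [ 44  27 163] [ 20 106 145]
scene [ 26  60 144] [ 17 100 107]
```

View pics/cropA.png

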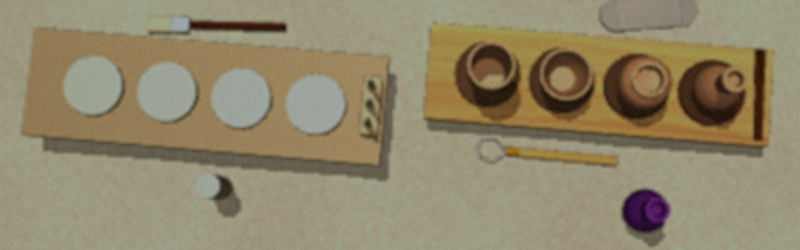

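View pics/cropB.png

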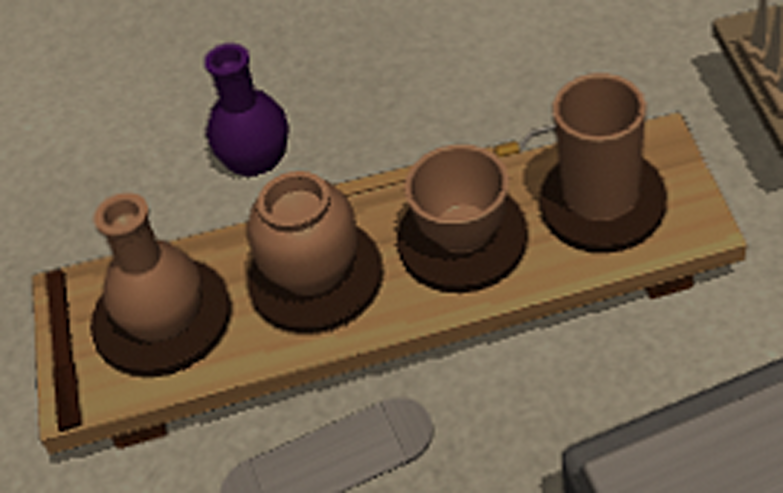

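Crops confirm the choice: tumbler, bowl, jar, bottle from left to right, clay-coloured and on bats. The purple bottle is off the board. The cones are at the right end of the shelf.

```bash
cat >> h.py <<'E'
def tri(c1,p1,c2,p2):
    o1,d1=ray(c1,[p1]);o2,d2=ray(c2,[p2]);d1=d1[0];d2=d2[0]
    s=np.linalg.lstsq(np.c_[d1,-d2],o2-o1,rcond=None)[0]
    a=o1+s[0]*d1;b=o2+s[1]*d2
    return (a+b)/2,np.linalg.norm(a-b)
E
python3 - <<'E'
from h import *
f=np.load('im.npz');T=cam('top');S=cam('scene')
def blobs(im,roi,lo,hi):
    x0,y0,x1,y1=roi;h=cv2.cvtColor(im,cv2.COLOR_RGB2HSV)[y0:y1,x0:x1]
    m=cv2.inRange(h,lo,hi);n,l,st,ce=cv2.connectedComponentsWithStats(m)
    return [(c+[x0,y0],s[4]) for c,s in zip(ce[1:],st[1:]) if s[4]>300]
ct=sorted(blobs(f['a'],(120,185,292,260),(20,0,140),(120,70,255)),key=lambda t:t[0][0])
cs=sorted(blobs(f['b'],(362,180,550,270),(19,0,120),(120,80,255)),key=lambda t:-t[0][0])
print(ct,cs)
for (p,_),(q,_) in zip(ct,cs):
    print(tri(T,p,S,q),plane(T,[p],.06),plane(S,[q],.06))
A=lambda x,y:(110+x/2,175+y/2);B=lambda x,y:(90+x/2.9,220+y/2.9)
for n,p,q,z in [('tum',A(493,67),B(599,106),.129),('bowl',A(566,77),B(459,186),.095),('jar',A(650,77),B(294,203),.116),('bot',A(734,79),B(123,215),.143)]:
    print(n,tri(T,p,S,q),plane(T,[p],z),plane(S,[q],z))
E
```

```text
[(array([153.35682493, 224.51780415]), np.int32(1348)), (array([155.45454545, 216.92399404]), np.int32(671)), (array([192.36163982, 220.00878477]), np.int32(683)), (array([229.62138728, 223.11271676]), np.int32(692)), (array([258.54626533, 192.78483835]), np.int32(897)), (array([266.83524355, 226.26504298]), np.int32(698))] [(array([507.21867882, 255.27881549]), np.int32(2195)), (array([501.35336976, 207.84881603]), np.int32(549)), (array([465.14285714, 216.74750831]), np.int32(602)), (array([427.12024353, 226.32572298]), np.int32(657)), (array([419.53173298, 192.15915817]), np.int32(3041)), (array([386.68443198, 236.27489481]), np.int32(713))]
(array([ 0.55080677,  0.4692118 , -0.11833722]), np.float64(0.007367607209135194)) [[0.52414786 0.39977473 0.06      ]] [[0.66258131 0.30457566 0.06      ]]
(array([0.54327097, 0.39419642, 0.06127816]), np.float64(0.00017685657169177237)) [[0.54352112 0.3947432  0.06      ]] [[0.54222702 0.39547662 0.06      ]]
(array([0.53340218, 0.29954549, 0.06170918]), np.float64(0.000606299695422106)) [[0.53382593 0.30030155 0.06      ]] [[0.53192467 0.30
[... 454 characters left out ...]
207847 0.11151487 0.06      ]]
tum (array([ 0.54518043, -0.10941437,  0.12794084]), np.float64(0.005160454487685422)) [[ 0.54400788 -0.11172457  0.129     ]] [[ 0.54710361 -0.10742717  0.129     ]]
bowl (array([ 0.53711811, -0.20112642,  0.08921656]), np.float64(0.004880576439453118)) [[ 0.53546549 -0.20262735  0.095     ]] [[ 0.54295987 -0.20008334  0.095     ]]
jar (array([ 0.53085005, -0.29840143,  0.11524328]), np.float64(0.003150166015325529)) [[ 0.53036132 -0.29978413  0.116     ]] [[ 0.53218849 -0.29697079  0.116     ]]
bot (array([ 0.52250763, -0.38977377,  0.14165392]), np.float64(0.0027288550355648233)) [[ 0.52209749 -0.39074802  0.143     ]] [[ 0.52438993 -0.38833002  0.143     ]]
```

```bash
python3 -m crank '0 0 -0.14 0 0 -0.075 1;0 0 -0.14 0 0 -0.075 1;0 0 -0.14 0 0 -0.075 1;0 0 -0.14 0 0 -0.075 1;0 0 0 0 0 -0.075 1;0 0 0 0 0 -0.075 1;0 0 0 0 0 -0.075 1;0 0 0 0 0 -0.075 1'
```

```text
time_s: 0.92
tool_pos: [0.2451, -0.6556, 0.354]
tcp_rot: [[0.262, 0.965, 0.0], [0.965, -0.262, -0.0], [-0.0, 0.0, -1.0]]
ft_force: [0.8, -1.7, -0.2]
width: 0.0912
```

```bash
cat >> h.py <<'E'
def to(P):
    s=get_state();d=np.array(P)-s['tool_pos'];print('units total',np.round(s['tcp_rot'].T@d/.25,3),'m',np.round(np.linalg.norm(d),3))
E
python3 -m crank '0 0 0 0 0 -0.0567 1;0 0 0 0 0 -0.0567 1;0.08 0.107 0 0 0 0 1;0.08 0.107 0 0 0 0 1;0.08 0.107 0 0 0 0 1;0.08 0.107 0 0 0 0 1;0.08 0.107 0 0 0 0 1;0.08 0.107 0 0 0 0 1'
python3 -m crank '0.08 0.107 0 0 0 0 1;0.08 0.107 0 0 0 0 1;0.08 0.107 0 0 0 0 1;0.08 0.107 0 0 0 0 1;0 0 0 0 0 0 1;0 0 0 0 0 0 1'
python3 -c "
from h import *
print(camera_info('wrist')['tvec']);c=cam('wrist');save('w1.png',capture('wrist'));print(c);np.save('w1c.npy',np.r_[c[2],c[3]])"
```

```text
time_s: 1.58
tool_pos: [0.4172, -0.5499, 0.3539]
tcp_rot: [[0.092, 0.996, -0.0], [0.996, -0.092, 0.0], [0.0, -0.0, -1.0]]
ft_force: [1.1, 0.4, -0.8]
width: 0.0913
time_s: 2.08
tool_pos: [0.5311, -0.4801, 0.3536]
tcp_rot: [[0.09, 0.996, -0.0], [0.996, -0.09, 0.0], [0.0, -0.0, -1.0]]
ft_force: [-0.8, -0.4, 1.5]
width: 0.0913
[-0.57312134 -0.48208133  0.40945869]
(array([[410.64722483,   0.        , 316.23850355],
       [  0.        , 410.64722483, 242.49876154],
       [  0.        ,   0.        ,   1.        ]]), array([0.00094477, 0.        , 0.        , 0.        , 0.        ]), array([-2.86932848,  0.12910867,  0.01629029]), array([-0.57312134, -0.48208133,  0.40945869]))
```

View pics/w1.png

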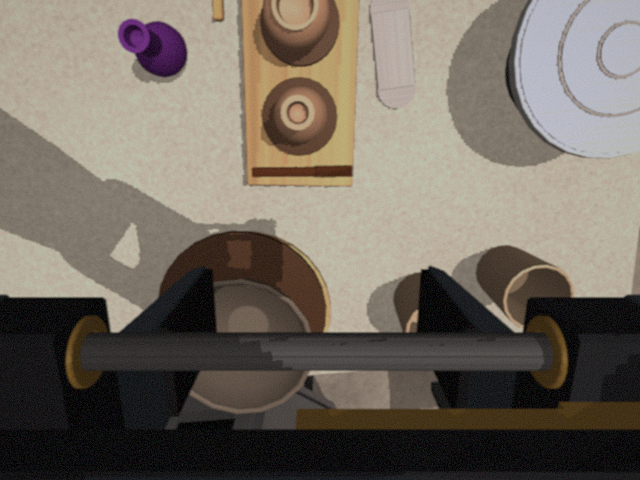

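w1: bottle mouth at (297,113) in the row, jar above it at (297,10), purple bottle at (150,45). I'll take two more views along the row.

```bash
python3 -m crank '0.12 0 0 0 0 0 1;0.12 0 0 0 0 0 1;0.12 0 0 0 0 0 1;0.12 0 0 0 0 0 1;0 0 0 0 0 0 1;0 0 0 0 0 0 1'
python3 -c "
from h import *
c=cam('wrist');save('w2.png',capture('wrist'));np.save('w2c.npy',np.r_[c[2],c[3]])"
python3 -m crank '0.12 0 0 0 0 0 1;0.12 0 0 0 0 0 1;0.12 0 0 0 0 0 1;0.12 0 0 0 0 0 1;0 0 0 0 0 0 1;0 0 0 0 0 0 1'
python3 -c "
from h import *
c=cam('wrist');save('w3.png',capture('wrist'));np.save('w3c.npy',np.r_[c[2],c[3]])
ims=[cv2.imread(f'pics/w{i}.png')[0:310,200:420] for i in (1,2,3)]
cv2.imwrite('pics/w123.png',cv2.resize(np.hstack(ims),None,fx=1.21,fy=1.21,interpolation=cv2.INTER_CUBIC))"
```

```text
time_s: 2.63
tool_pos: [0.5405, -0.3615, 0.3543]
tcp_rot: [[0.092, 0.996, 0.0], [0.996, -0.092, -0.0], [-0.0, 0.0, -1.0]]
ft_force: [0.1, 0.3, -0.4]
width: 0.0913
time_s: 3.18
tool_pos: [0.5521, -0.2426, 0.3541]
tcp_rot: [[0.092, 0.996, 0.0], [0.996, -0.092, -0.0], [-0.0, 0.0, -1.0]]
ft_force: [-0.2, -0.8, -0.5]
width: 0.0915
```

View pics/w123.png

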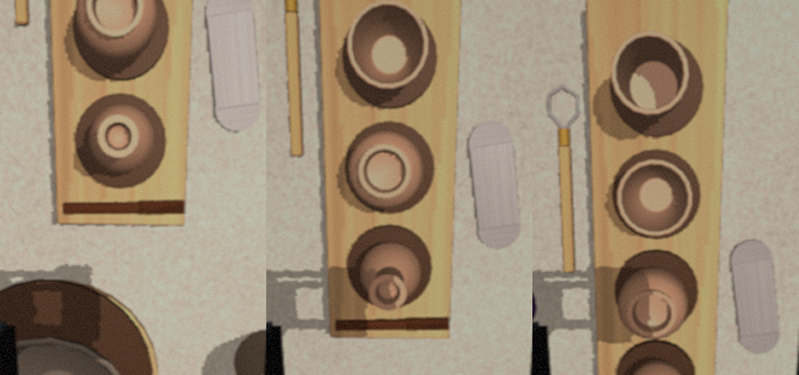

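```bash
cat > rim.py <<'E'
from h import *
L=[('bottle',1,298,112,.143,15),('bottle',2,301,240,.143,15),('jar',2,299,141,.116,21),('jar',3,299,259,.116,21),('bowl',2,300,37,.095,32.5),('bowl',3,302,165,.095,32.5),('tumbler',3,297,61,.129,29)]
tiles=[];res={}
for n,i,u,v,z,rm in L:
    im=cv2.imread(f'pics/w{i}.png');w=np.load(f'w{i}c.npy');c=(*cam('wrist')[:2],w[:3],w[3:])
    P=plane(c,[[u,v]],z)[0];r=np.linalg.norm(proj(c,P+[rm/1000,0,0])-[u,v])
    # radial strongest edge near expected radius
    g=cv2.GaussianBlur(im[...,2].astype(np.float32),(3,3),0.8);cx,cy=u,v
    for it in range(6):
        pts=[]
        for a in np.linspace(0,2*np.pi,90,endpoint=False):
            rr=np.arange(r*.78,r*1.22,.25)
            x=(cx+rr*np.cos(a)).astype(np.float32);y=(cy+rr*np.sin(a)).astype(np.float32)
            if y.min()<1 or y.max()>478: continue
            p=cv2.remap(g,x[None],y[None],cv2.INTER_LINEAR)[0]
            d=p[:-6]-p[6:];k=d.argmax()
            if d[k]>12: pts.append((x[k+3],y[k+3]))
        pts=np.array(pts,np.float32)
        (cx2,cy2),ax,an=cv2.fitEllipseDirect(pts) 
        e=np.hypot(pts[:,0]-cx2,pts[:,1]-cy2);ok=abs(e-np.median(e))<1.5
        (cx,cy),ax,an=cv2.fitEllipseDirect(pts[ok])
    print(n,i,'px',round(cx,1),round(cy,1),'axes',np.round(ax,1),'exp diam',round(2*r,1),len(pts),ok.sum(),'XY@z',np.round(plane(c,[[cx,cy]],z)[0],4))
    res.setdefault(n,[]).append((c,(cx,cy)))
    o=cv2.resize(im[max(0,v-50):v+50,u-50:u+50],(200,200 if v>=50 else 174),interpolation=cv2.INTER_CUBIC)
    cv2.ellipse(o,(((cx-u+50)*2,(cy-max(0,v-50))*2),(ax[0]*2,ax[1]*2),an),(0,255,0),1)
    tiles.append(cv2.copyMakeBorder(o,0,200-o.shape[0],0,0,cv2.BORDER_CONSTANT))
tiles.append(tiles[0]*0);cv2.imwrite('pics/rims.png',np.vstack([np.hstack(tiles[:4]),np.hstack(tiles[4:])]))
for n in res:
    if len(res[n])==2: (a,p),(b,q)=res[n];print(n,tri(a,p,b,q))
E
python3 rim.py
```

```text
bottle 1 px 297.1 112.1 axes [34.  35.5] exp diam 34.0 72 72 XY@z [ 0.5232 -0.3897  0.143 ]
bottle 2 px 299.9 241.1 axes [29.1 31.2] exp diam 31.2 67 67 XY@z [ 0.5233 -0.3892  0.143 ]
jar 2 px 297.8 141.2 axes [43.7 44. ] exp diam 43.5 51 51 XY@z [ 0.5297 -0.2968  0.116 ]
jar 3 px 304.8 261.8 axes [40.2 41. ] exp diam 40.3 59 32 XY@z [ 0.536  -0.3002  0.116 ]
bowl 2 px 300.1 36.9 axes [66.9 71. ] exp diam 68.4 60 48 XY@z [ 0.5409 -0.2015  0.095 ]
bowl 3 px 300.6 162.9 axes [62.1 63.1] exp diam 63.2 90 90 XY@z [ 0.541  -0.2002  0.095 ]
tumbler 3 px 296.9 60.2 axes [63.6 67.9] exp diam 65.3 56 54 XY@z [ 0.5483 -0.1079  0.129 ]
bottle (array([ 0.52317934, -0.38961338,  0.14142928]), np.float64(3.599334559937857e-06))
jar (array([ 0.53336396, -0.2966454 ,  0.12659469]), np.float64(0.006460849805660162))
bowl (array([ 0.54083286, -0.20057612,  0.09019654]), np.float64(5.6595221169212606e-05))
```

View pics/rims.png

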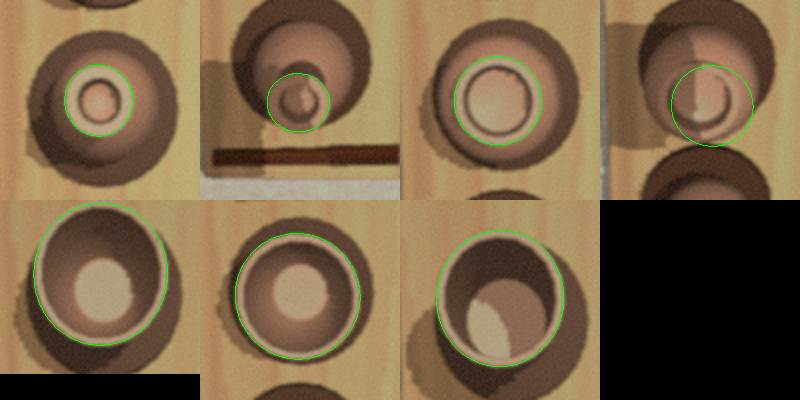

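Rims fit well, except jar view 3, where the fit slipped, so I drop it. Positions (x, y):
- Tumbler (.548, -.108)
- Bowl (.541, -.2005)
- Jar (.530, -.297)
- Bottle (.523, -.3895)

Measured rim heights are .128, .090, .115 and .1415, within about 5 mm of the text. I'll start with the tumbler, which is leftmost.

```bash
python3 -c "
from h import *
to([.548,-.108,.18]);to([.548,-.108,.078])"
```

```text
units total [ 0.538 -0.066  0.696] m 0.22
units total [ 0.538 -0.066  1.104] m 0.307
```

```bash
python3 -m crank '0.09 -0.011 0.1 0 0 0 1;0.09 -0.011 0.1 0 0 0 1;0.09 -0.011 0.1 0 0 0 1;0.09 -0.011 0.1 0 0 0 1;0.09 -0.011 0.1 0 0 0 1;0.09 -0.011 0.1 0 0 0 1;0 0 0.096 0 0 0 1;0 0 0 0 0 0 1'
python3 -c "
from h import *
to([.548,-.108,.078]);save('w4.png',capture('wrist'))"
```

```text
time_s: 3.9
tool_pos: [0.5459, -0.1064, 0.1757]
tcp_rot: [[0.092, 0.996, -0.006], [0.996, -0.092, 0.001], [0.001, -0.006, -1.0]]
ft_force: [-1.6, -0.5, -0.7]
width: 0.0911
units total [-0.006  0.011  0.391] m 0.098
```

View pics/w4.png

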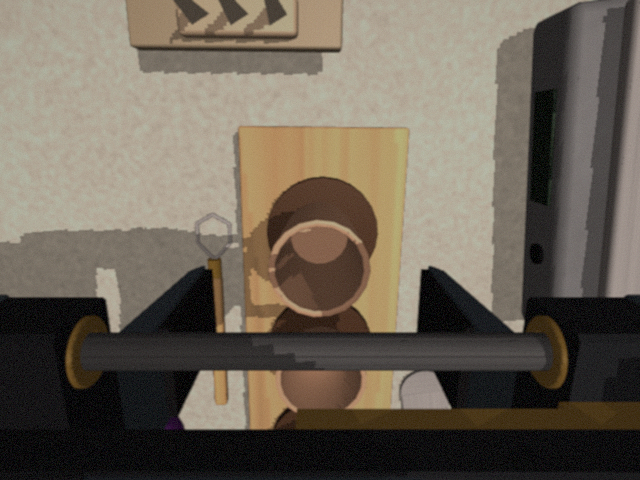

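The tumbler rim, centre (320,267), sits between the fingers. Going down and closing.

```bash
python3 -m crank '-0.006 0.011 0.1 0 0 0 1;0 0 0.1 0 0 0 1;0 0 0.1 0 0 0 1;0 0 0.09 0 0 0 1;0 0 0 0 0 0 1'
python3 -m crank '0 0 0 0 0 0 -1;0 0 0 0 0 0 -1;0 0 0 0 0 0 -1;0 0 0 0 0 0 -1;0 0 0 0 0 0 -1;0 0 0 0 0 0 -1'
```

```text
time_s: 4.37
tool_pos: [0.5498, -0.1093, 0.0804]
tcp_rot: [[0.094, 0.996, -0.003], [0.996, -0.094, 0.001], [0.0, -0.003, -1.0]]
ft_force: [-0.5, 0.4, -0.5]
width: 0.0911
time_s: 4.87
tool_pos: [0.551, -0.1081, 0.0832]
tcp_rot: [[0.092, 0.996, 0.001], [0.996, -0.092, -0.0], [-0.0, 0.001, -1.0]]
ft_force: [-1.2, -1.0, 6.0]
width: 0.0558
```

```bash
python3 -m crank '0 0 -0.06 0 0 0 -1;0 0 -0.12 0 0 0 -1;0 0 -0.12 0 0 0 -1;0 0 -0.12 0 0 0 -1;0 0 -0.12 0 0 0 -1;0 0 0 0 0 0 -1'
python3 -c "
from h import *
to([.543,.3947,.21]);save('w5.png',capture('wrist'))"
```

```text
time_s: 5.37
tool_pos: [0.5533, -0.1086, 0.2233]
tcp_rot: [[0.092, 0.996, 0.008], [0.996, -0.092, -0.002], [-0.001, 0.008, -1.0]]
ft_force: [2.3, 0.2, -1.2]
width: 0.0561
units total [ 2.001 -0.227  0.049] m 0.504
```

View pics/w5.png

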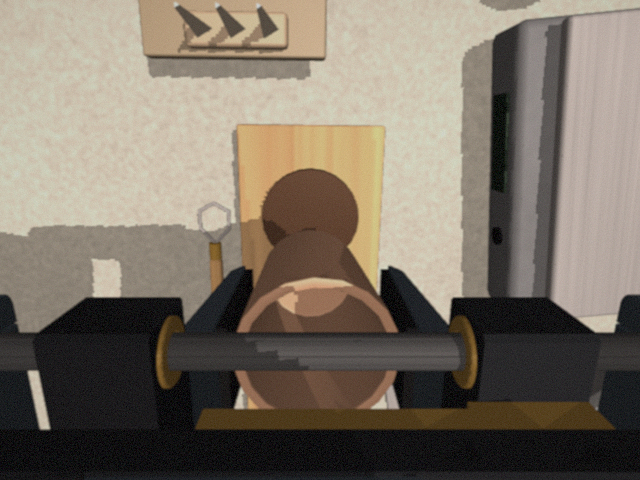

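Tumbler is held upright between the pads (rim centre about (317,345)). Carrying it to cookie 1.

```bash
python3 -m crank '0.143 -0.0162 0 0 0 0 -1;0.143 -0.0162 0 0 0 0 -1;0.143 -0.0162 0 0 0 0 -1;0.143 -0.0162 0 0 0 0 -1;0.143 -0.0162 0 0 0 0 -1;0.143 -0.0162 0 0 0 0 -1;0.143 -0.0162 0 0 0 0 -1'
python3 -m crank '0.143 -0.0162 0 0 0 0 -1;0.143 -0.0162 0 0 0 0 -1;0.143 -0.0162 0 0 0 0 -1;0.143 -0.0162 0 0 0 0 -1;0.143 -0.0162 0 0 0 0 -1;0.143 -0.0162 0 0 0 0 -1;0.143 -0.0162 0 0 0 0 -1;0 0 0 0 0 0 -1'
python3 -c "
from h import *
to([.543,.3947,.11]);save('w6.png',capture('wrist'));save('t6.png',capture('top')[120:300,60:360])"
```

```text
time_s: 6.0
tool_pos: [0.5445, 0.1454, 0.2161]
tcp_rot: [[0.092, 0.996, -0.002], [0.996, -0.092, -0.0], [-0.001, -0.002, -1.0]]
ft_force: [1.2, 0.6, -1.9]
width: 0.0557
time_s: 6.67
tool_pos: [0.5395, 0.4003, 0.2159]
tcp_rot: [[0.089, 0.996, -0.001], [0.996, -0.089, 0.0], [0.0, -0.001, -1.0]]
ft_force: [-0.0, -0.6, -0.9]
width: 0.0553
units total [-0.021  0.016  0.423] m 0.106
```

View pics/w6.png

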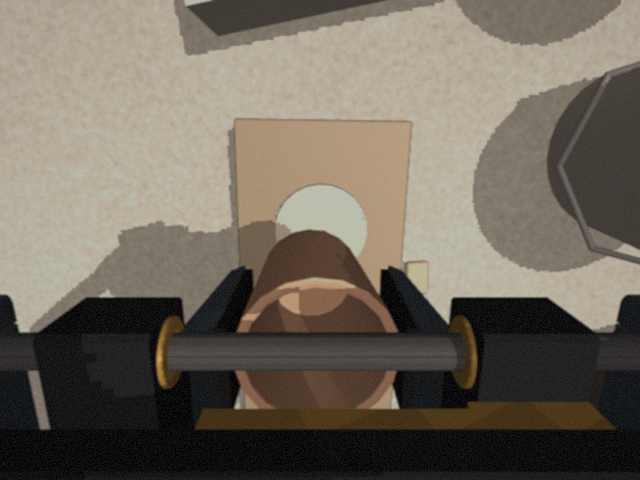

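```bash
python3 -m crank '-0.021 0.016 0.1 0 0 0 -1;0 0 0.12 0 0 0 -1;0 0 0.12 0 0 0 -1;0 0 0.07 0 0 0 -1;0 0 0.03 0 0 0 -1;0 0 0 0 0 0 -1;0 0 0 0 0 0 -1'
python3 -c "
from h import *
to([.543,.3947,.0967])"
```

```text
time_s: 7.35
tool_pos: [0.5442, 0.3894, 0.1078]
tcp_rot: [[0.093, 0.996, -0.0], [0.996, -0.093, -0.0], [-0.0, -0.0, -1.0]]
ft_force: [0.2, 0.7, -1.5]
width: 0.0557
units total [ 0.021 -0.007  0.044] m 0.012
```

```bash
python3 -m crank '0.015 -0.005 0.02 0 0 0 -1;0 0 0 0 0 0 -1;0 0 0 0 0 0 -1'; python3 -m crank '0 0 0 0 0 0 -1'; python3 -m crank '0 0 0 0 0 0 -1'
```

```text
time_s: 7.6
tool_pos: [0.5433, 0.3942, 0.1032]
tcp_rot: [[0.092, 0.996, 0.001], [0.996, -0.092, 0.001], [0.001, 0.001, -1.0]]
ft_force: [0.0, 0.4, -1.9]
width: 0.0554
time_s: 7.68
tool_pos: [0.5433, 0.3941, 0.1031]
tcp_rot: [[0.092, 0.996, 0.001], [0.996, -0.092, 0.0], [0.001, 0.001, -1.0]]
ft_force: [-0.6, 0.5, -0.6]
width: 0.0554
time_s: 7.77
tool_pos: [0.5432, 0.394, 0.1029]
tcp_rot: [[0.092, 0.996, 0.001], [0.996, -0.092, 0.0], [0.0, 0.001, -1.0]]
ft_force: [0.9, -0.1, -1.7]
width: 0.0553
```

```bash
python3 -m crank '0 0 0.008 0 0 0 -1;0 0 0.008 0 0 0 -1;0 0 0 0 0 0 -1'; python3 -m crank '0 0 0.006 0 0 0 -1;0 0 0 0 0 0 -1'; python3 -m crank '0 0 0.006 0 0 0 -1;0 0 0 0 0 0 -1'
```

```text
time_s: 8.02
tool_pos: [0.5428, 0.3936, 0.0979]
tcp_rot: [[0.092, 0.996, -0.001], [0.996, -0.092, -0.0], [-0.0, -0.0, -1.0]]
ft_force: [-0.7, -0.4, -1.4]
width: 0.0557
time_s: 8.18
tool_pos: [0.5429, 0.3937, 0.0966]
tcp_rot: [[0.092, 0.996, -0.0], [0.996, -0.092, -0.0], [-0.0, -0.0, -1.0]]
ft_force: [0.5, 1.3, -2.1]
width: 0.0555
time_s: 8.35
tool_pos: [0.5431, 0.3942, 0.0962]
tcp_rot: [[0.092, 0.996, -0.0], [0.996, -0.092, 0.0], [0.0, -0.0, -1.0]]
ft_force: [-3.4, -0.6, 8.6]
width: 0.0557
```

Contact at TCP z .0962, as predicted. Releasing.

```bash
python3 -m crank '0 0 0 0 0 0 0.6;0 0 0 0 0 0 1;0 0 0 0 0 0 1;0 0 0 0 0 0 1;0 0 0 0 0 0 1'
python3 -m crank '0 0 -0.1 0 0 0 1;0 0 -0.14 0 0 0 1;0 0 -0.14 0 0 0 1;0 0 -0.14 0 0 0 1;0 0 0 0 0 0 1'
python3 -c "
from h import *
to([.541,-.2005,.2]);save('w7.png',capture('wrist'));save('t7.png',cv2.resize(capture('top')[180:270,110:320],None,fx=3,fy=3))"
```

```text
time_s: 8.77
tool_pos: [0.5431, 0.3938, 0.0954]
tcp_rot: [[0.092, 0.996, 0.0], [0.996, -0.092, 0.0], [0.0, 0.0, -1.0]]
ft_force: [-0.8, 0.2, -0.2]
width: 0.086
time_s: 9.18
tool_pos: [0.5457, 0.3957, 0.2329]
tcp_rot: [[0.092, 0.996, 0.008], [0.996, -0.092, 0.005], [0.006, 0.007, -1.0]]
ft_force: [0.4, 0.2, 1.7]
width: 0.0907
units total [-2.377  0.2    0.119] m 0.597
```

View pics/w7.png

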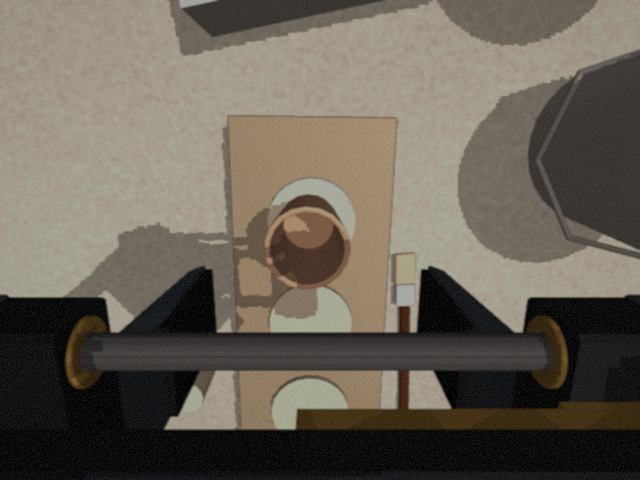

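View pics/t7.png

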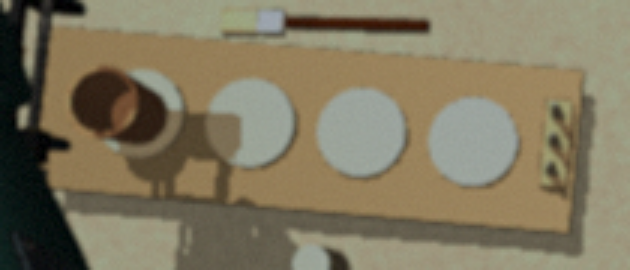

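Tumbler stands upright on cookie 1 in both views; the exact centre gets checked later. Back for the bowl.

```bash
python3 -m crank '-0.1486 0.0125 0 0 0 0 1;-0.1486 0.0125 0 0 0 0 1;-0.1486 0.0125 0 0 0 0 1;-0.1486 0.0125 0 0 0 0 1;-0.1486 0.0125 0 0 0 0 1;-0.1486 0.0125 0 0 0 0 1;-0.1486 0.0125 0 0 0 0 1;-0.1486 0.0125 0 0 0 0 1'
python3 -m crank '-0.1486 0.0125 0 0 0 0 1;-0.1486 0.0125 0 0 0 0 1;-0.1486 0.0125 0 0 0 0 1;-0.1486 0.0125 0 0 0 0 1;-0.1486 0.0125 0 0 0 0 1;-0.1486 0.0125 0 0 0 0 1;-0.1486 0.0125 0 0 0 0 1;-0.1486 0.0125 0 0 0 0 1'
python3 -m crank '0 0 0 0 0 0 1;0 0 0 0 0 0 1;0 0 0 0 0 0 1'
python3 -c "
from h import *
to([.541,-.2005,.068]);save('w8.png',capture('wrist'))"
```

```text
time_s: 9.95
tool_pos: [0.5393, 0.0938, 0.2238]
tcp_rot: [[0.092, 0.996, -0.002], [0.996, -0.092, -0.0], [-0.0, -0.002, -1.0]]
ft_force: [0.9, 0.7, -1.0]
width: 0.0911
time_s: 10.62
tool_pos: [0.5368, -0.2043, 0.2238]
tcp_rot: [[0.092, 0.996, -0.002], [0.996, -0.092, 0.001], [0.001, -0.002, -1.0]]
ft_force: [1.1, 0.7, 0.3]
width: 0.0912
time_s: 10.87
tool_pos: [0.5372, -0.2022, 0.2241]
tcp_rot: [[0.093, 0.996, -0.002], [0.996, -0.093, 0.001], [0.001, -0.002, -1.0]]
ft_force: [0.6, 1.1, -0.3]
width: 0.0911
units total [0.008 0.016 0.624] m 0.156
```

View pics/w8.png

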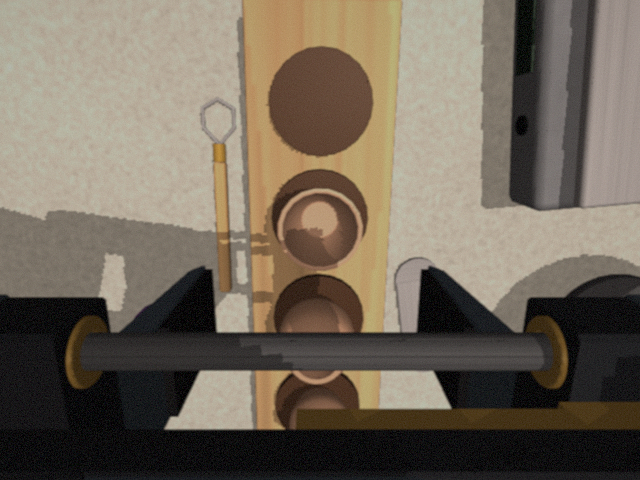

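Bowl rim (320,228) is below the open jaws, tumbler bat empty at (320,100). Going down.

```bash
python3 -m crank '0.008 0.016 0.1 0 0 0 1;0 0 0.13 0 0 0 1;0 0 0.13 0 0 0 1;0 0 0.13 0 0 0 1;0 0 0.1 0 0 0 1;0 0 0.034 0 0 0 1;0 0 0 0 0 0 1;0 0 0 0 0 0 1'
python3 -m crank '0 0 0 0 0 0 -1;0 0 0 0 0 0 -1;0 0 0 0 0 0 -1;0 0 0 0 0 0 -1;0 0 0 0 0 0 -1;0 0 0 0 0 0 -1'
python3 -c "
from h import *
save('w9.png',capture('wrist'))"
```

```text
time_s: 11.58
tool_pos: [0.5426, -0.2005, 0.0701]
tcp_rot: [[0.091, 0.996, -0.0], [0.996, -0.091, 0.0], [0.0, -0.0, -1.0]]
ft_force: [0.7, -0.8, 1.4]
width: 0.0913
time_s: 12.08
tool_pos: [0.5424, -0.2012, 0.0702]
tcp_rot: [[0.092, 0.996, 0.001], [0.996, -0.092, -0.0], [-0.0, 0.001, -1.0]]
ft_force: [-3.5, 1.0, 9.7]
width: 0.0631
```

View pics/w9.png

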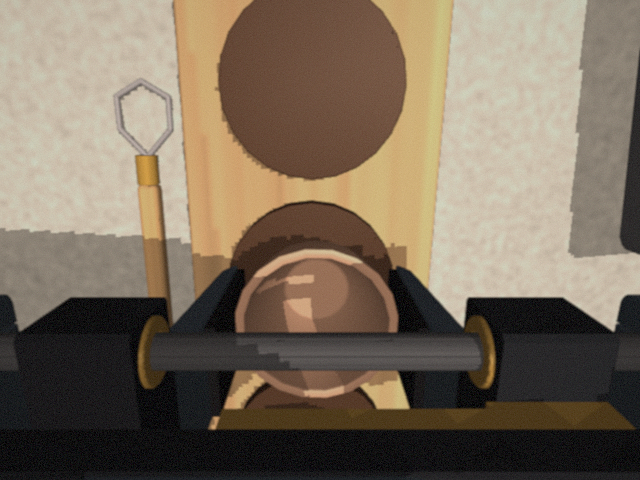

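```bash
python3 -m crank '0 0 -0.06 0 0 0 -1;0 0 -0.12 0 0 0 -1;0 0 -0.12 0 0 0 -1;0 0 -0.12 0 0 0 -1;0 0 -0.1 0 0 0 -1;0 0 0 0 0 0 -1;0 0 0 0 0 0 -1'
python3 -c "
from h import *
to([.5331,.3001,.2]);save('w10.png',capture('wrist'))"
```

```text
time_s: 12.72
tool_pos: [0.5428, -0.2013, 0.2008]
tcp_rot: [[0.092, 0.996, 0.003], [0.996, -0.092, -0.001], [-0.001, 0.003, -1.0]]
ft_force: [-0.4, -0.8, -1.4]
width: 0.0629
units total [ 1.994e+00 -2.240e-01  1.000e-03] m 0.502
```

View pics/w10.png

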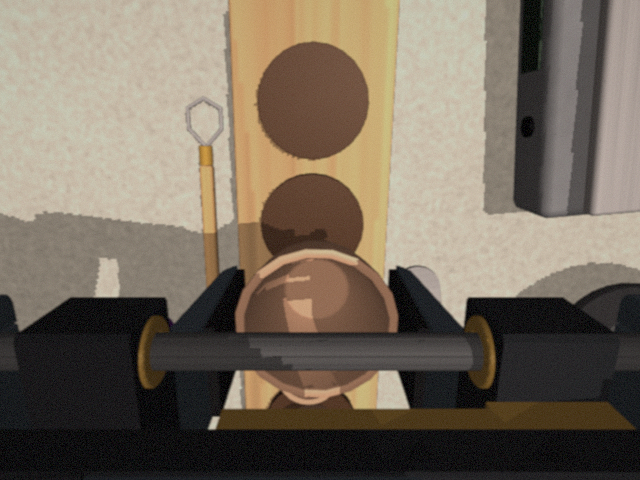

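Bowl is held, rim at (316,322). Carrying it to cookie 2.

```bash
python3 -m crank '0.1424 -0.016 0 0 0 0 -1;0.1424 -0.016 0 0 0 0 -1;0.1424 -0.016 0 0 0 0 -1;0.1424 -0.016 0 0 0 0 -1;0.1424 -0.016 0 0 0 0 -1;0.1424 -0.016 0 0 0 0 -1;0.1424 -0.016 0 0 0 0 -1'
python3 -m crank '0.1424 -0.016 0 0 0 0 -1;0.1424 -0.016 0 0 0 0 -1;0.1424 -0.016 0 0 0 0 -1;0.1424 -0.016 0 0 0 0 -1;0.1424 -0.016 0 0 0 0 -1;0.1424 -0.016 0 0 0 0 -1;0.1424 -0.016 0 0 0 0 -1;0 0 0 0 0 0 -1'
python3 -m crank '0 0 0 0 0 0 -1;0 0 0 0 0 0 -1;0 0 0 0 0 0 -1'
python3 -c "
from h import *
to([.5331,.3001,.0835]);save('w11.png',capture('wrist'))"
```

```text
time_s: 13.35
tool_pos: [0.536, 0.0513, 0.1979]
tcp_rot: [[0.092, 0.996, -0.002], [0.996, -0.092, -0.0], [-0.0, -0.002, -1.0]]
ft_force: [0.5, 0.4, -1.1]
width: 0.0627
time_s: 14.02
tool_pos: [0.5315, 0.3048, 0.1979]
tcp_rot: [[0.089, 0.996, -0.001], [0.996, -0.089, 0.0], [0.0, -0.001, -1.0]]
ft_force: [0.3, -0.2, -1.1]
width: 0.063
time_s: 14.27
tool_pos: [0.532, 0.2992, 0.1985]
tcp_rot: [[0.093, 0.996, -0.001], [0.996, -0.093, -0.001], [-0.001, -0.001, -1.0]]
ft_force: [-0.0, -0.8, -1.2]
width: 0.063
units total [0.004 0.005 0.46 ] m 0.115
```

View pics/w11.png

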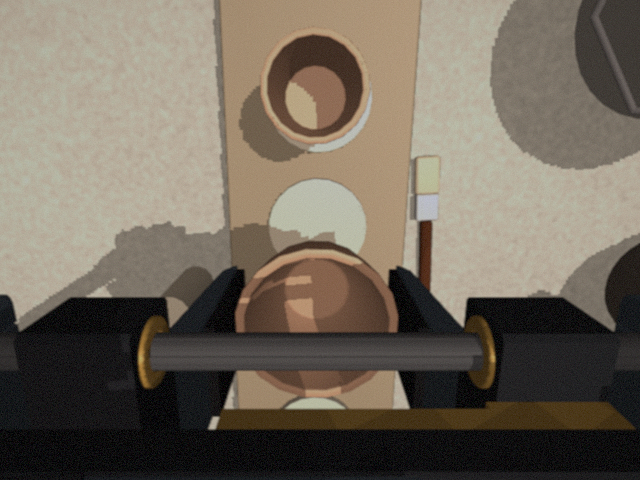

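```bash
python3 -c "
from h import *
c=cam('wrist');print(plane(c,[[315.5,87]],.1425))"
python3 -m crank '0.004 0.005 0.1 0 0 0 -1;0 0 0.12 0 0 0 -1;0 0 0.1 0 0 0 -1;0 0 0.06 0 0 0 -1;0 0 0.03 0 0 0 -1;0 0 0 0 0 0 -1;0 0 0 0 0 0 -1;0 0 0 0 0 0 -1'
```

```text
[[0.54157138 0.39460843 0.1425    ]]
time_s: 14.98
tool_pos: [0.5345, 0.3013, 0.0982]
tcp_rot: [[0.093, 0.996, 0.001], [0.996, -0.093, 0.001], [0.001, 0.001, -1.0]]
ft_force: [0.4, -0.6, -1.6]
width: 0.0629
```

```bash
python3 -m crank '-0.004 -0.005 0.02 0 0 0 -1;0 0 0.015 0 0 0 -1;0 0 0 0 0 0 -1;0 0 0 0 0 0 -1'; python3 -m crank '0 0 0.012 0 0 0 -1;0 0 0 0 0 0 -1;0 0 0 0 0 0 -1';python3 -m crank '0 0 0.008 0 0 0 -1;0 0 0 0 0 0 -1'
```

```text
time_s: 15.32
tool_pos: [0.5323, 0.3004, 0.0881]
tcp_rot: [[0.092, 0.996, -0.0], [0.996, -0.092, -0.0], [-0.0, -0.0, -1.0]]
ft_force: [-0.2, 0.5, -1.2]
width: 0.0631
time_s: 15.57
tool_pos: [0.5323, 0.3004, 0.085]
tcp_rot: [[0.092, 0.996, -0.0], [0.996, -0.092, -0.0], [-0.0, -0.0, -1.0]]
ft_force: [0.8, 0.1, -1.4]
width: 0.0627
time_s: 15.73
tool_pos: [0.5326, 0.3005, 0.0833]
tcp_rot: [[0.092, 0.996, 0.0], [0.996, -0.092, 0.0], [0.0, 0.0, -1.0]]
ft_force: [-0.8, -0.3, 0.7]
width: 0.0628
```

```bash
python3 -m crank '0 0 0.004 0 0 0 -1;0 0 0 0 0 0 -1'
```

```text
time_s: 15.9
tool_pos: [0.5327, 0.3006, 0.0832]
tcp_rot: [[0.092, 0.996, 0.0], [0.996, -0.092, 0.0], [0.0, 0.0, -1.0]]
ft_force: [-6.0, -2.7, 14.8]
width: 0.0625
```

Firm contact (14.8 N). Releasing.

```bash
python3 -m crank '0 0 -0.004 0 0 0 0.2;0 0 0 0 0 0 0.6;0 0 0 0 0 0 1;0 0 0 0 0 0 1;0 0 0 0 0 0 1;0 0 0 0 0 0 1'
python3 -m crank '0 0 -0.1 0 0 0 1;0 0 -0.14 0 0 0 1;0 0 -0.14 0 0 0 1;0 0 -0.14 0 0 0 1;0 0 0 0 0 0 1;0 0 0 0 0 0 1'
python3 -c "
from h import *
to([.530,-.297,.22]);save('w12.png',capture('wrist'))"
```

```text
time_s: 16.4
tool_pos: [0.5324, 0.3004, 0.0831]
tcp_rot: [[0.092, 0.996, -0.0], [0.996, -0.092, -0.0], [-0.0, -0.0, -1.0]]
ft_force: [0.8, 0.1, -0.2]
width: 0.0904
time_s: 16.9
tool_pos: [0.5334, 0.3009, 0.2152]
tcp_rot: [[0.092, 0.996, 0.003], [0.996, -0.092, 0.002], [0.002, 0.003, -1.0]]
ft_force: [-0.5, 0.0, -0.7]
width: 0.0912
units total [-2.383  0.207 -0.023] m 0.598
```

View pics/w12.png

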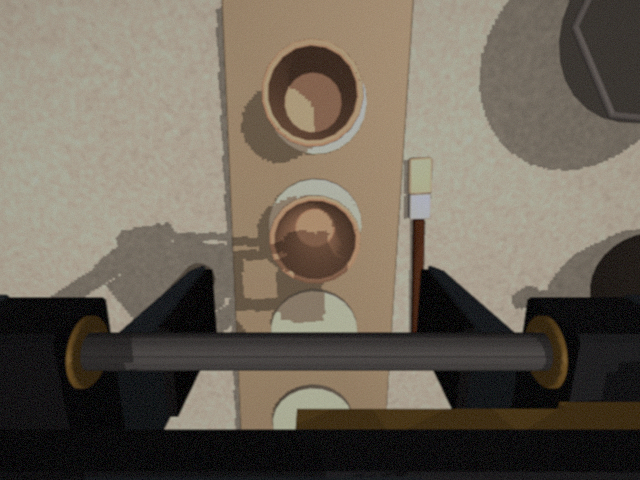

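Bowl stands on cookie 2, rim at (315,238). On to the jar, stopping short of it to re-measure.

```bash
python3 -m crank '-0.147 0.013 0 0 0 0 1;-0.147 0.013 0 0 0 0 1;-0.147 0.013 0 0 0 0 1;-0.147 0.013 0 0 0 0 1;-0.147 0.013 0 0 0 0 1;-0.147 0.013 0 0 0 0 1;-0.147 0.013 0 0 0 0 1'
python3 -m crank '-0.147 0.013 0 0 0 0 1;-0.147 0.013 0 0 0 0 1;-0.147 0.013 0 0 0 0 1;-0.147 0.013 0 0 0 0 1;-0.147 0.013 0 0 0 0 1;-0.147 0.013 0 0 0 0 1;-0.147 0.013 0 0 0 0 1;-0.147 0.013 0 0 0 0 1'
python3 -m crank '-0.147 0.013 0 0 0 0 1;-0.027 0.013 0 0 0 0 1;0 0 0 0 0 0 1;0 0 0 0 0 0 1;0 0 0 0 0 0 1'
python3 -c "
from h import *
to([.530,-.297,.068]);c=cam('wrist');np.save('w13c.npy',np.r_[c[2],c[3]]);save('w13.png',capture('wrist'))"
```

```text
time_s: 17.53
tool_pos: [0.5301, 0.0404, 0.2115]
tcp_rot: [[0.092, 0.996, -0.002], [0.996, -0.092, -0.0], [-0.0, -0.002, -1.0]]
ft_force: [1.5, 0.8, 0.1]
width: 0.0908
time_s: 18.2
tool_pos: [0.5289, -0.2545, 0.2113]
tcp_rot: [[0.092, 0.996, -0.002], [0.996, -0.092, 0.001], [0.001, -0.002, -1.0]]
ft_force: [-0.2, 1.0, -0.6]
width: 0.0914
time_s: 18.62
tool_pos: [0.532, -0.2955, 0.2122]
tcp_rot: [[0.092, 0.996, -0.002], [0.996, -0.092, 0.001], [0.001, -0.002, -1.0]]
ft_force: [-0.7, 0.6, -0.2]
width: 0.0908
units total [-0.007 -0.007  0.577] m 0.144
```

View pics/w13.png

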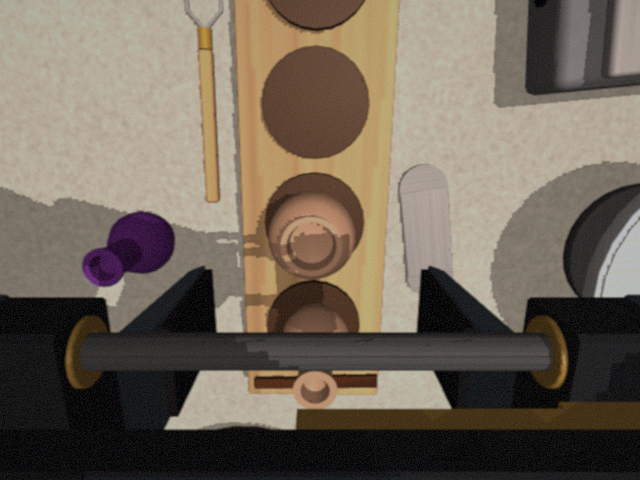

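```bash
python3 -c "
from h import *
c=cam('wrist');print(plane(c,[[311,240]],.116),plane(c,[[315,389]],.143),proj(c,[[.53,-.297,.116],[.523,-.3895,.143]]))
im=cv2.imread('pics/w13.png')[200:300,250:380];cv2.imwrite('pics/w13c.png',cv2.resize(im,None,fx=5,fy=5,interpolation=cv2.INTER_CUBIC))"
```

```text
[[ 0.52984114 -0.29209017  0.116     ]] [[ 0.52377406 -0.38818499  0.143     ]] [[311.9193822  246.97226909]
 [314.03194747 390.78582722]]
```

View pics/w13c.png

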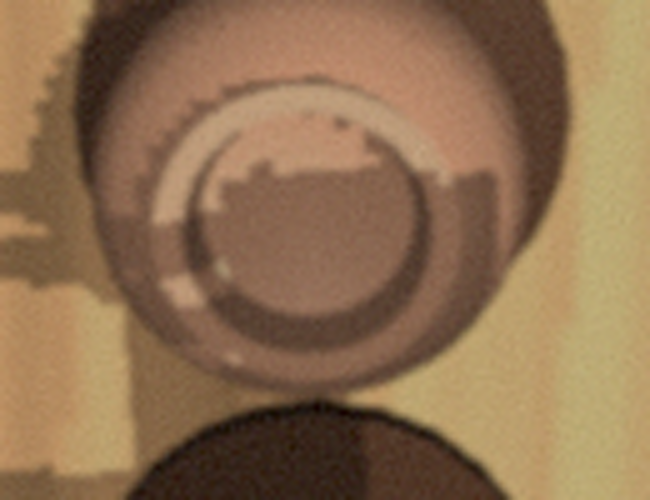

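Enlarged, the jar mouth centre is (311.5,246.5), which matches (.530,-.297). Descending to its upright sides.

```bash
python3 -m crank '-0.006 -0.007 0.1 0 0 0 1;0 0 0.13 0 0 0 1;0 0 0.13 0 0 0 1;0 0 0.12 0 0 0 1;0 0 0.07 0 0 0 1;0 0 0.03 0 0 0 1;0 0 0 0 0 0 1;0 0 0 0 0 0 1'
python3 -m crank '0 0 0 0 0 0 -1;0 0 0 0 0 0 -1;0 0 0 0 0 0 -1;0 0 0 0 0 0 -1;0 0 0 0 0 0 -1;0 0 0 0 0 0 -1'
```

```text
time_s: 19.33
tool_pos: [0.5311, -0.2978, 0.0689]
tcp_rot: [[0.091, 0.996, 0.0], [0.996, -0.091, -0.0], [-0.0, 0.0, -1.0]]
ft_force: [0.6, -0.6, -0.5]
width: 0.0914
time_s: 19.83
tool_pos: [0.5307, -0.2984, 0.0688]
tcp_rot: [[0.092, 0.996, 0.0], [0.996, -0.092, -0.0], [-0.0, 0.0, -1.0]]
ft_force: [-2.9, 1.3, 6.8]
width: 0.0627
```

```bash
python3 -m crank '0 0 -0.06 0 0 0 -1;0 0 -0.12 0 0 0 -1;0 0 -0.12 0 0 0 -1;0 0 -0.12 0 0 0 -1;0 0 -0.1 0 0 0 -1;0 0 0 0 0 0 -1;0 0 0 0 0 0 -1'
python3 -c "
from h import *
to([.5234,.2054,.2]);save('w14.png',capture('wrist'))"
```

```text
time_s: 20.42
tool_pos: [0.5311, -0.2986, 0.1993]
tcp_rot: [[0.092, 0.996, 0.002], [0.996, -0.092, -0.001], [-0.001, 0.002, -1.0]]
ft_force: [-1.2, 0.8, -2.8]
width: 0.0632
units total [ 2.004 -0.217 -0.005] m 0.504
```

View pics/w14.png

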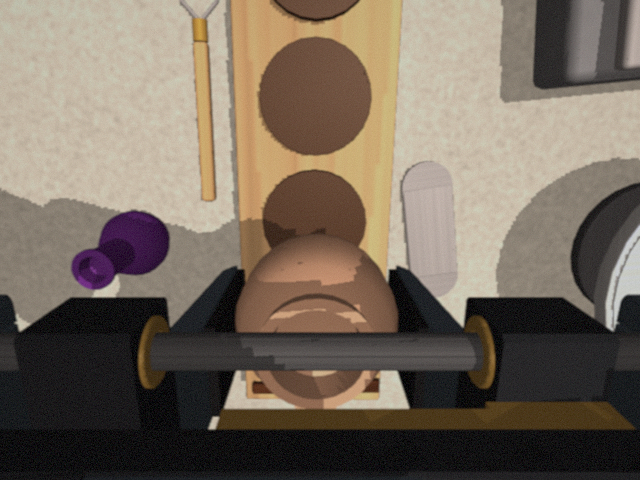

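Jar is held at (317,340). Carrying it to cookie 3.

```bash
python3 -m crank '0.143 -0.0157 0 0 0 0 -1;0.143 -0.0157 0 0 0 0 -1;0.143 -0.0157 0 0 0 0 -1;0.143 -0.0157 0 0 0 0 -1;0.143 -0.0157 0 0 0 0 -1;0.143 -0.0157 0 0 0 0 -1;0.143 -0.0157 0 0 0 0 -1'
python3 -m crank '0.143 -0.0157 0 0 0 0 -1;0.143 -0.0157 0 0 0 0 -1;0.143 -0.0157 0 0 0 0 -1;0.143 -0.0157 0 0 0 0 -1;0.143 -0.0157 0 0 0 0 -1;0.143 -0.0157 0 0 0 0 -1;0.143 -0.0157 0 0 0 0 -1;0 0 0 0 0 0 -1'
python3 -m crank '0 0 0 0 0 0 -1;0 0 0 0 0 0 -1;0 0 0 0 0 0 -1'
python3 -c "
from h import *
to([.5232,.2042,.0825]);c=cam('wrist');save('w15.png',capture('wrist'));print(proj(c,[[.5331,.3001,.108]]))"
```

```text
time_s: 21.05
tool_pos: [0.525, -0.0448, 0.1965]
tcp_rot: [[0.093, 0.996, -0.003], [0.996, -0.093, 0.0], [0.0, -0.003, -1.0]]
ft_force: [1.3, -1.1, -1.9]
width: 0.0629
time_s: 21.72
tool_pos: [0.5211, 0.2095, 0.1966]
tcp_rot: [[0.089, 0.996, -0.002], [0.996, -0.089, 0.0], [0.0, -0.002, -1.0]]
ft_force: [0.8, -0.5, -2.4]
width: 0.063
time_s: 21.97
tool_pos: [0.5217, 0.2042, 0.1973]
tcp_rot: [[0.093, 0.996, -0.001], [0.996, -0.093, -0.001], [-0.001, -0.001, -1.0]]
ft_force: [0.1, -1.0, -1.8]
width: 0.0627
units total [0.001 0.007 0.459] m 0.115
[[319.11067369  91.06109754]]
```

View pics/w15.png

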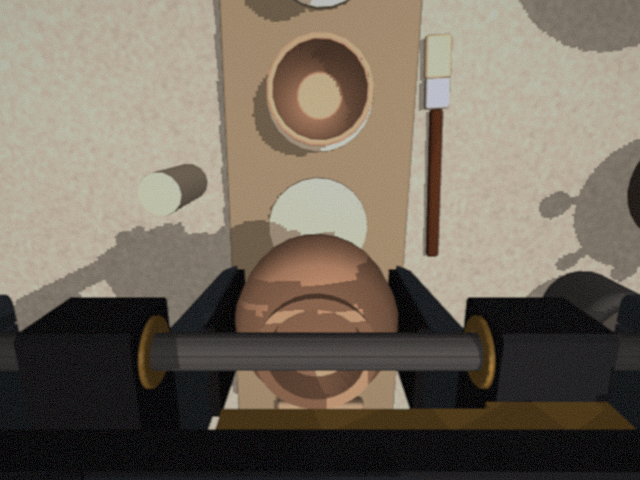

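Bowl rim centre is at (320,91), where (319,91) is predicted for a centred bowl. Lowering the jar.

```bash
python3 -m crank '0.001 0.003 0.1 0 0 0 -1;0 0 0.12 0 0 0 -1;0 0 0.1 0 0 0 -1;0 0 0.06 0 0 0 -1;0 0 0.04 0 0 0 -1;0 0 0 0 0 0 -1;0 0 0 0 0 0 -1;0 0 0 0 0 0 -1'; python3 -m crank '0 0 0.015 0 0 0 -1;0 0 0.01 0 0 0 -1;0 0 0 0 0 0 -1;0 0 0 0 0 0 -1'
```

```text
time_s: 22.68
tool_pos: [0.5237, 0.2053, 0.0943]
tcp_rot: [[0.093, 0.996, 0.001], [0.996, -0.093, 0.001], [0.001, 0.001, -1.0]]
ft_force: [-0.1, -0.7, -2.0]
width: 0.0629
time_s: 23.02
tool_pos: [0.5229, 0.2054, 0.0871]
tcp_rot: [[0.092, 0.996, 0.0], [0.996, -0.092, 0.0], [0.0, 0.0, -1.0]]
ft_force: [-0.2, 0.2, -2.0]
width: 0.0628
```

```bash
python3 -m crank '-0.004 0 0.01 0 0 0 -1;0 0 0 0 0 0 -1;0 0 0 0 0 0 -1'; python3 -m crank '0 0 0.006 0 0 0 -1;0 0 0 0 0 0 -1'; python3 -m crank '0 0 0.005 0 0 0 -1;0 0 0 0 0 0 -1'
```

```text
time_s: 23.27
tool_pos: [0.5227, 0.2043, 0.0843]
tcp_rot: [[0.092, 0.996, -0.0], [0.996, -0.092, -0.0], [-0.0, -0.0, -1.0]]
ft_force: [0.5, -0.7, -1.6]
width: 0.0626
time_s: 23.43
tool_pos: [0.5227, 0.2043, 0.0827]
tcp_rot: [[0.092, 0.996, -0.0], [0.996, -0.092, -0.0], [-0.0, -0.0, -1.0]]
ft_force: [-0.4, -0.7, -2.1]
width: 0.0627
time_s: 23.6
tool_pos: [0.5229, 0.2044, 0.0818]
tcp_rot: [[0.092, 0.996, 0.0], [0.996, -0.092, 0.0], [0.0, 0.0, -1.0]]
ft_force: [-0.6, -0.4, 0.2]
width: 0.0628
```

```bash
python3 -m crank '0 0 0.002 0 0 0 -1;0 0 0 0 0 0 -1'
```

```text
time_s: 23.77
tool_pos: [0.5229, 0.2045, 0.0818]
tcp_rot: [[0.092, 0.996, -0.0], [0.996, -0.092, 0.0], [0.0, -0.0, -1.0]]
ft_force: [-4.9, -0.9, 10.0]
width: 0.0629
```

Down (10 N). Releasing and going on to the bottle.

```bash
python3 -m crank '0 0 -0.003 0 0 0 0.2;0 0 0 0 0 0 0.6;0 0 0 0 0 0 1;0 0 0 0 0 0 1;0 0 0 0 0 0 1;0 0 0 0 0 0 1'
python3 -m crank '0 0 -0.1 0 0 0 1;0 0 -0.14 0 0 0 1;0 0 -0.14 0 0 0 1;0 0 -0.14 0 0 0 1;0 0 0 0 0 0 1;0 0 0 0 0 0 1'
python3 -c "
from h import *
to([.5232,-.3895,.22]);c=cam('wrist');save('w16.png',capture('wrist'));print(proj(c,[[.5234,.2054,.129]]))"
```

```text
time_s: 24.27
tool_pos: [0.5228, 0.2044, 0.0819]
tcp_rot: [[0.092, 0.996, 0.0], [0.996, -0.092, 0.0], [0.0, 0.0, -1.0]]
ft_force: [0.1, 0.3, -0.1]
width: 0.0907
time_s: 24.77
tool_pos: [0.5239, 0.2048, 0.2139]
tcp_rot: [[0.092, 0.996, 0.004], [0.996, -0.092, 0.001], [0.002, 0.004, -1.0]]
ft_force: [-0.1, -0.4, -0.3]
width: 0.0916
units total [-2.367  0.217 -0.027] m 0.594
[[313.60249316 248.52487523]]
```

View pics/w16.png

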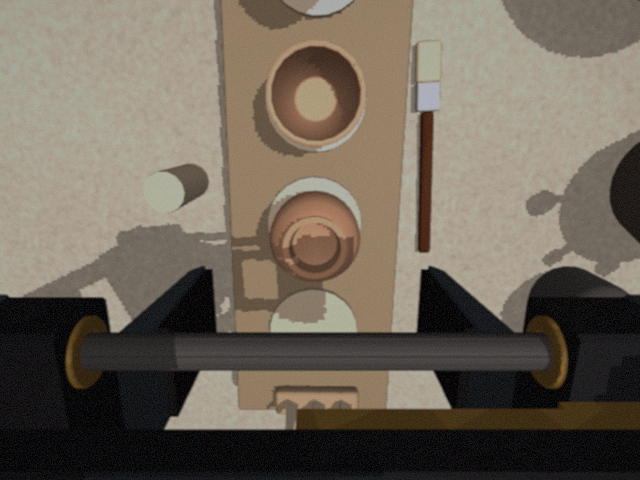

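Jar mouth is at about (314,248), on the prediction. Cones at (315,400) are undisturbed.

```bash
python3 -m crank '-0.148 0.0136 0 0 0 0 1;-0.148 0.0136 0 0 0 0 1;-0.148 0.0136 0 0 0 0 1;-0.148 0.0136 0 0 0 0 1;-0.148 0.0136 0 0 0 0 1;-0.148 0.0136 0 0 0 0 1;-0.148 0.0136 0 0 0 0 1;-0.148 0.0136 0 0 0 0 1'
python3 -m crank '-0.148 0.0136 0 0 0 0 1;-0.148 0.0136 0 0 0 0 1;-0.148 0.0136 0 0 0 0 1;-0.148 0.0136 0 0 0 0 1;-0.148 0.0136 0 0 0 0 1;-0.148 0.0136 0 0 0 0 1;-0.148 0.0136 0 0 0 0 1;-0.148 0.0136 0 0 0 0 1'
python3 -m crank '0 0 0 0 0 0 1;0 0 0 0 0 0 1;0 0 0 0 0 0 1'
python3 -c "
from h import *
to([.5232,-.3895,.102]);c=cam('wrist');save('w17.png',capture('wrist'));print(proj(c,[[.5232,-.3895,.143]]))"
```

```text
time_s: 25.48
tool_pos: [0.5213, -0.0945, 0.2103]
tcp_rot: [[0.092, 0.996, -0.002], [0.996, -0.092, 0.001], [0.0, -0.002, -1.0]]
ft_force: [1.1, 0.8, -0.3]
width: 0.0911
time_s: 26.15
tool_pos: [0.5212, -0.3915, 0.2097]
tcp_rot: [[0.093, 0.996, -0.002], [0.996, -0.093, 0.002], [0.002, -0.002, -1.0]]
ft_force: [1.1, 0.5, -0.1]
width: 0.0912
time_s: 26.4
tool_pos: [0.5216, -0.3893, 0.2101]
tcp_rot: [[0.093, 0.996, -0.002], [0.996, -0.093, 0.002], [0.002, -0.002, -1.0]]
ft_force: [0.0, 0.1, -0.1]
width: 0.0911
units total [-0.001  0.007  0.433] m 0.108
[[317.72412357 257.71016909]]
```

View pics/w17.png

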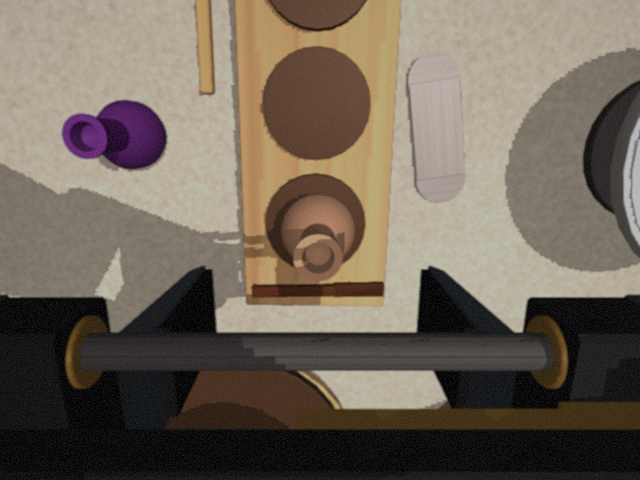

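Clay bottle (not the purple one), lip at (319,258), where (318,258) was predicted. Gripping the neck.

```bash
python3 -m crank '-0.001 0.003 0.1 0 0 0 1;0 0 0.12 0 0 0 1;0 0 0.1 0 0 0 1;0 0 0.07 0 0 0 1;0 0 0.04 0 0 0 1;0 0 0 0 0 0 1;0 0 0 0 0 0 1;0 0 0 0 0 0 1'
python3 -m crank '0 0 0 0 0 0 -0.3;0 0 0 0 0 0 -0.3;0 0 0 0 0 0 -0.3;0 0 0 0 0 0 -0.3'
python3 -m crank '0 0 0 0 0 0 -1;0 0 0 0 0 0 -1;0 0 0 0 0 0 -1;0 0 0 0 0 0 -1;0 0 0 0 0 0 -1;0 0 0 0 0 0 -1'
python3 -c "
from h import *
save('w18.png',capture('wrist'));save('s18.png',cv2.resize(capture('scene')[200:400,80:350],None,fx=2.8,fy=2.8))"
```

```text
time_s: 27.12
tool_pos: [0.5238, -0.3905, 0.1057]
tcp_rot: [[0.092, 0.996, 0.001], [0.996, -0.092, -0.001], [-0.001, 0.001, -1.0]]
ft_force: [0.9, 0.1, 0.3]
width: 0.0909
time_s: 27.45
tool_pos: [0.5232, -0.3906, 0.1049]
tcp_rot: [[0.092, 0.996, 0.001], [0.996, -0.092, -0.0], [-0.0, 0.001, -1.0]]
ft_force: [0.5, 0.1, 0.0]
width: 0.0675
time_s: 27.95
tool_pos: [0.523, -0.3904, 0.1044]
tcp_rot: [[0.092, 0.996, -0.0], [0.996, -0.092, 0.0], [0.0, -0.0, -1.0]]
ft_force: [0.0, -0.0, -0.1]
width: 0.0285
```

View pics/w18.png

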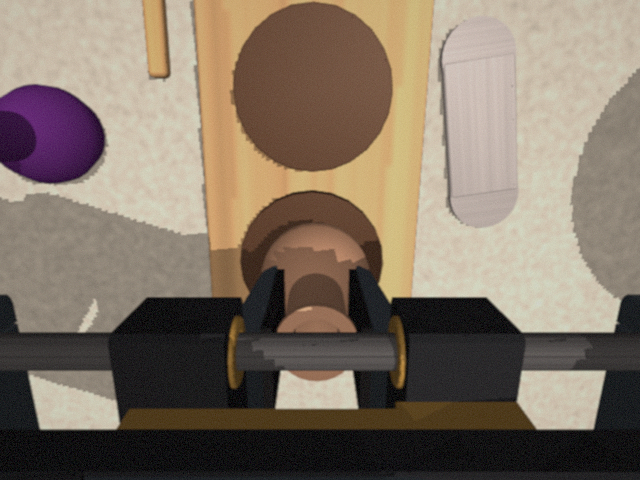

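View pics/s18.png

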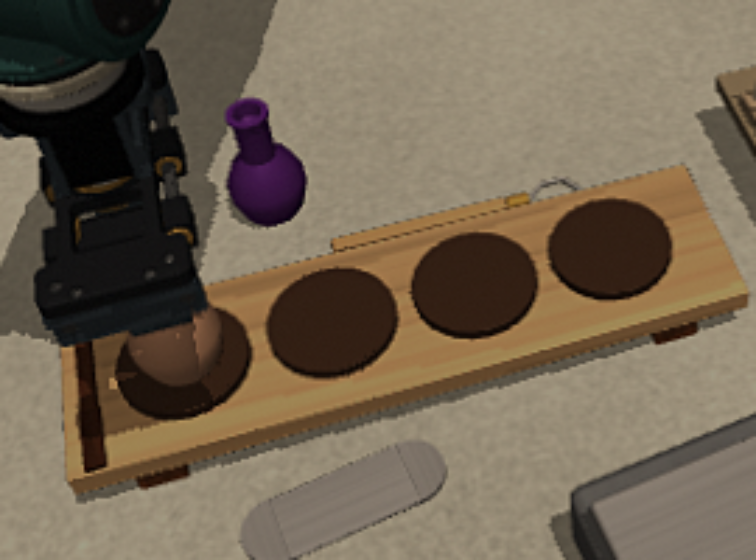

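```bash
python3 -m crank '0 0 0 0 0 0 -1;0 0 0 0 0 0 -1;0 0 0 0 0 0 -1'
```

```text
time_s: 28.3
tool_pos: [0.523, -0.3904, 0.1044]
tcp_rot: [[0.092, 0.996, -0.0], [0.996, -0.092, 0.0], [0.0, -0.0, -1.0]]
ft_force: [-0.7, 0.1, 0.9]
width: 0.0279
```

Width 27.9 mm says the pads hold the lip (30 mm) rather than the neck. That is a sound grip for a light hanging pot, so I lift a little and check.

```bash
python3 -m crank '0 0 -0.02 0 0 0 -1;0 0 -0.04 0 0 0 -1;0 0 -0.04 0 0 0 -1;0 0 0 0 0 0 -1;0 0 0 0 0 0 -1;0 0 0 0 0 0 -1'
python3 -c "
from h import *
save('w19.png',capture('wrist'));save('s19.png',cv2.resize(capture('scene')[200:400,80:350],None,fx=2.8,fy=2.8))"
```

```text
time_s: 28.8
tool_pos: [0.5231, -0.3904, 0.1296]
tcp_rot: [[0.092, 0.996, 0.0], [0.996, -0.092, -0.0], [-0.0, 0.0, -1.0]]
ft_force: [0.1, 0.7, -1.9]
width: 0.0273
```

View pics/w19.png

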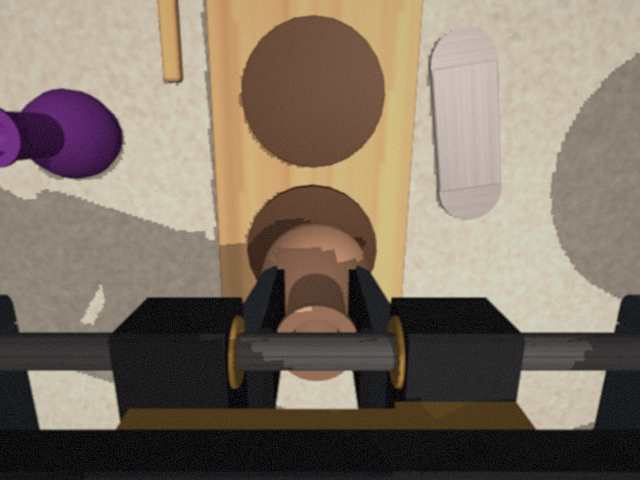

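View pics/s19.png

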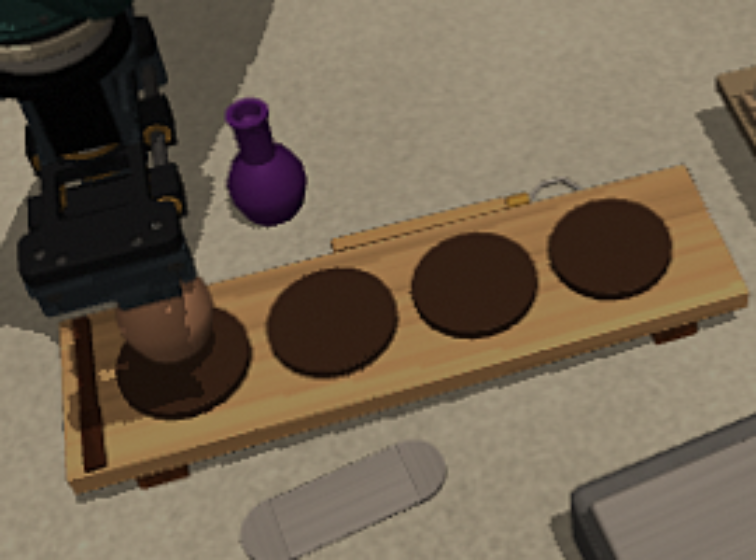

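```bash
python3 -m crank '0 0 -0.05 0 0 0 -1;0 0 -0.09 0 0 0 -1;0 0 -0.09 0 0 0 -1;0 0 -0.09 0 0 0 -1;0 0 -0.07 0 0 0 -1;0 0 -0.03 0 0 0 -1;0 0 0 0 0 0 -1;0 0 0 0 0 0 -1'
python3 -c "
from h import *
to([.5134,.1105,.22])"
```

```text
time_s: 29.57
tool_pos: [0.5229, -0.3903, 0.2342]
tcp_rot: [[0.092, 0.996, -0.0], [0.996, -0.092, 0.0], [0.0, -0.0, -1.0]]
ft_force: [0.9, 0.6, -1.1]
width: 0.0276
units total [ 1.991 -0.223  0.057] m 0.501
```

```bash
python3 -m crank '0.03 -0.0034 0 0 0 0 -1;0.06 -0.0067 0 0 0 0 -1;0.09 -0.01 0 0 0 0 -1;0.109 -0.0122 0 0 0 0 -1;0.109 -0.0122 0 0 0 0 -1;0.109 -0.0122 0 0 0 0 -1;0.109 -0.0122 0 0 0 0 -1;0.109 -0.0122 0 0 0 0 -1'
python3 -m crank '0.109 -0.0122 0 0 0 0 -1;0.109 -0.0122 0 0 0 0 -1;0.109 -0.0122 0 0 0 0 -1;0.109 -0.0122 0 0 0 0 -1;0.109 -0.0122 0 0 0 0 -1;0.109 -0.0122 0 0 0 0 -1;0.109 -0.0122 0 0 0 0 -1;0.109 -0.0122 0 0 0 0 -1'
python3 -m crank '0.109 -0.0122 0 0 0 0 -1;0.109 -0.0122 0 0 0 0 -1;0.09 -0.01 0 0 0 0 -1;0.06 -0.0067 0 0 0 0 -1;0.03 -0.0034 0 0 0 0 -1;0 0 0 0 0 0 -1;0 0 0 0 0 0 -1'
python3 -c "
from h import *
to([.5134,.1105,.118]);save('w20.png',capture('wrist'))"
```

```text
time_s: 30.23
tool_pos: [0.5185, -0.2055, 0.2334]
tcp_rot: [[0.092, 0.996, -0.001], [0.996, -0.092, 0.001], [0.001, -0.002, -1.0]]
ft_force: [0.7, 0.1, -1.3]
width: 0.0276
time_s: 30.9
tool_pos: [0.5139, 0.0134, 0.2336]
tcp_rot: [[0.092, 0.996, -0.001], [0.996, -0.092, 0.0], [-0.0, -0.001, -1.0]]
ft_force: [0.6, -0.1, -0.2]
width: 0.0275
time_s: 31.48
tool_pos: [0.5128, 0.1114, 0.2339]
tcp_rot: [[0.091, 0.996, -0.001], [0.996, -0.091, -0.0], [-0.0, -0.001, -1.0]]
ft_force: [0.0, 0.6, -1.5]
width: 0.0279
units total [-0.003  0.003  0.464] m 0.116
```

View pics/w20.png

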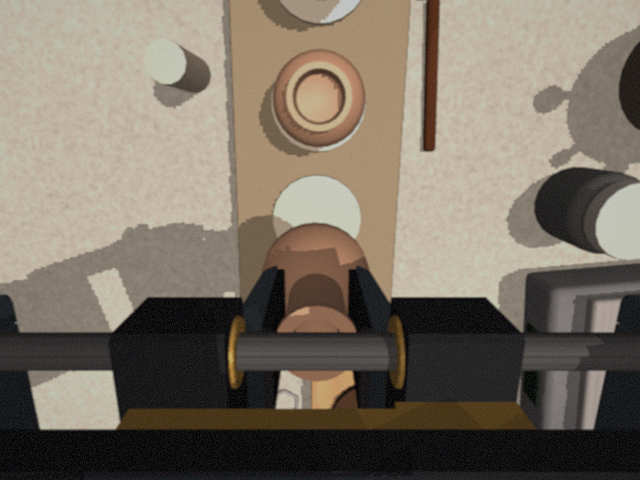

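Bottle hangs unchanged in the grip, with cookie 4 at (317,215) and the jar centred at (319,97). Lowering.

```bash
python3 -m crank '-0.002 0.002 0.05 0 0 0 -1;0 0 0.09 0 0 0 -1;0 0 0.1 0 0 0 -1;0 0 0.09 0 0 0 -1;0 0 0.05 0 0 0 -1;0 0 0.03 0 0 0 -1;0 0 0 0 0 0 -1;0 0 0 0 0 0 -1'; python3 -m crank '0 0 0.015 0 0 0 -1;0 0 0 0 0 0 -1;0 0 0 0 0 0 -1'
```

```text
time_s: 32.2
tool_pos: [0.5143, 0.1106, 0.1322]
tcp_rot: [[0.093, 0.996, 0.0], [0.996, -0.093, 0.0], [0.0, 0.0, -1.0]]
ft_force: [0.7, 0.5, -1.2]
width: 0.0279
time_s: 32.45
tool_pos: [0.5143, 0.1108, 0.1288]
tcp_rot: [[0.092, 0.996, 0.001], [0.996, -0.092, 0.0], [0.0, 0.001, -1.0]]
ft_force: [-0.7, -0.0, -0.8]
width: 0.0278
```

```bash
python3 -m crank '0 -0.002 0.015 0 0 0 -1;0 0 0.01 0 0 0 -1;0 0 0 0 0 0 -1;0 0 0 0 0 0 -1'; python3 -m crank '0 0 0.006 0 0 0 -1;0 0 0 0 0 0 -1;0 0 0 0 0 0 -1'; python3 -m crank '0 0 0.006 0 0 0 -1;0 0 0 0 0 0 -1;0 0 0 0 0 0 -1'
```

```text
time_s: 32.78
tool_pos: [0.5133, 0.1108, 0.1218]
tcp_rot: [[0.092, 0.996, -0.0], [0.996, -0.092, -0.0], [-0.0, -0.0, -1.0]]
ft_force: [-0.6, -0.2, -1.0]
width: 0.0281
time_s: 33.03
tool_pos: [0.5134, 0.1108, 0.1204]
tcp_rot: [[0.092, 0.996, -0.0], [0.996, -0.092, -0.0], [-0.0, -0.0, -1.0]]
ft_force: [-0.1, 0.4, -1.6]
width: 0.0282
time_s: 33.28
tool_pos: [0.5134, 0.1108, 0.1188]
tcp_rot: [[0.092, 0.996, -0.0], [0.996, -0.092, -0.0], [-0.0, -0.0, -1.0]]
ft_force: [-0.7, 0.1, -1.4]
width: 0.0282
```

```bash
python3 -m crank '0 0 0.003 0 0 0 -1;0 0 0 0 0 0 -1'; python3 -m crank '0 0 0.002 0 0 0 -1;0 0 0 0 0 0 -1'
```

```text
time_s: 33.45
tool_pos: [0.5134, 0.1108, 0.1181]
tcp_rot: [[0.092, 0.996, -0.0], [0.996, -0.092, -0.0], [-0.0, -0.0, -1.0]]
ft_force: [0.2, -0.6, -2.2]
width: 0.0275
time_s: 33.62
tool_pos: [0.5134, 0.1108, 0.1176]
tcp_rot: [[0.092, 0.996, -0.0], [0.996, -0.092, -0.0], [-0.0, -0.0, -1.0]]
ft_force: [-0.1, 0.1, -2.0]
width: 0.028
```

```bash
python3 -m crank '0 0 0.003 0 0 0 -1;0 0 0 0 0 0 -1'; python3 -m crank '0 0 0.002 0 0 0 -1;0 0 0 0 0 0 -1'
```

```text
time_s: 33.78
tool_pos: [0.5138, 0.1109, 0.1173]
tcp_rot: [[0.092, 0.996, 0.001], [0.996, -0.092, 0.0], [0.0, 0.001, -1.0]]
ft_force: [-1.1, -1.7, 4.9]
width: 0.0274
time_s: 33.95
tool_pos: [0.5141, 0.111, 0.1173]
tcp_rot: [[0.092, 0.996, 0.001], [0.996, -0.092, 0.0], [0.0, 0.001, -1.0]]
ft_force: [-2.7, 0.3, 11.0]
width: 0.0279
```

Contact at 11 N. Backing off a hair, then a slow release.

```bash
python3 -m crank '0 0 -0.003 0 0 0 -1;0 0 0 0 0 0 -0.3;0 0 0 0 0 0 0.2;0 0 0 0 0 0 0.6;0 0 0 0 0 0 1;0 0 0 0 0 0 1;0 0 0 0 0 0 1;0 0 0 0 0 0 1'
python3 -m crank '0 0 0 0 0 0 1;0 0 0 0 0 0 1;0 0 0 0 0 0 1'
python3 -m crank '0 0 -0.08 0 0 0 1;0 0 -0.12 0 0 0 1;0 0 -0.14 0 0 0 1;0 0 -0.14 0 0 0 1;0 0 0 0 0 0 1;0 0 0 0 0 0 1'
python3 -c "
from h import *
c=cam('wrist');save('w21.png',capture('wrist'));print(proj(c,[[.5134,.1109,.156]]))"
```

```text
time_s: 34.62
tool_pos: [0.5134, 0.1108, 0.1171]
tcp_rot: [[0.092, 0.996, -0.0], [0.996, -0.092, -0.0], [-0.0, -0.0, -1.0]]
ft_force: [0.2, -0.1, 0.4]
width: 0.0693
time_s: 34.87
tool_pos: [0.5135, 0.1108, 0.1172]
tcp_rot: [[0.092, 0.996, 0.0], [0.996, -0.092, -0.0], [-0.0, 0.0, -1.0]]
ft_force: [-0.6, 0.0, -0.3]
width: 0.0886
time_s: 35.37
tool_pos: [0.5145, 0.111, 0.2391]
tcp_rot: [[0.092, 0.996, 0.004], [0.996, -0.092, 0.001], [0.001, 0.004, -1.0]]
ft_force: [-0.0, -0.3, 0.0]
width: 0.0916
[[312.64308513 250.49017345]]
```

View pics/w21.png

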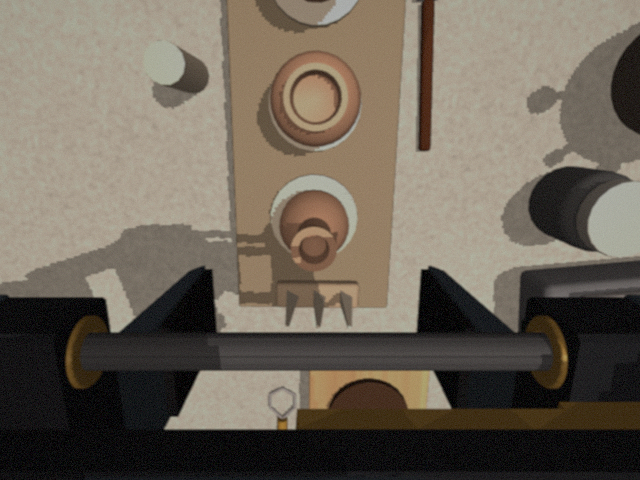

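Bottle lip is at (314,250), where (313,250) is predicted for centred and upright, and the cones stand. Moving the arm clear and checking all four from the fixed cameras.

```bash
python3 -m crank '0 0 -0.1 0 0 0 1;-0.12 0 -0.05 0 0 0 1;-0.14 0 0 0 0 0 1;-0.14 0 0 0 0 0 1;-0.14 0 0 0 0 0 1;-0.14 0 0 0 0 0 1;-0.14 0 0 0 0 0 1;0 0 0 0 0 0 1'
python3 -m crank '-0.14 0 0 0 0 0 1;-0.14 0 0 0 0 0 1;-0.14 0 0 0 0 0 1;-0.14 0 0 0 0 0 1;0 0 0 0 0 0 1;0 0 0 0 0 0 1'
python3 -c "
from h import *
a=capture('top');b=capture('scene')
save('tf.png',cv2.resize(a[175:275,110:330],None,fx=3.6,fy=3.6,interpolation=cv2.INTER_CUBIC));save('sf.png',cv2.resize(b[130:300,320:570],None,fx=3.2,fy=3.2,interpolation=cv2.INTER_CUBIC))
for n,c,x0,y0,f in(('top',cam('top'),110,175,3.6),('scene',cam('scene'),320,130,3.2)):
  P=[[.543,.3947,.1425],[.5331,.3001,.1085],[.5234,.2054,.1295],[.5134,.1109,.1565]];print(n,np.round((proj(c,P)-[x0,y0])*f,0).tolist())"
```

```text
time_s: 36.08
tool_pos: [0.4934, -0.0973, 0.2731]
tcp_rot: [[0.095, 0.995, -0.002], [0.995, -0.095, -0.0], [-0.0, -0.002, -1.0]]
ft_force: [-0.1, 0.3, -0.5]
width: 0.0912
time_s: 36.58
tool_pos: [0.4808, -0.2336, 0.273]
tcp_rot: [[0.095, 0.995, -0.002], [0.995, -0.095, 0.001], [0.001, -0.002, -1.0]]
ft_force: [-0.6, 0.9, 0.3]
width: 0.0913
top [[118.0, 134.0], [276.0, 153.0], [409.0, 160.0], [546.0, 167.0]]
scene [[615.0, 155.0], [482.0, 224.0], [362.0, 229.0], [232.0, 226.0]]
```

View pics/tf.png

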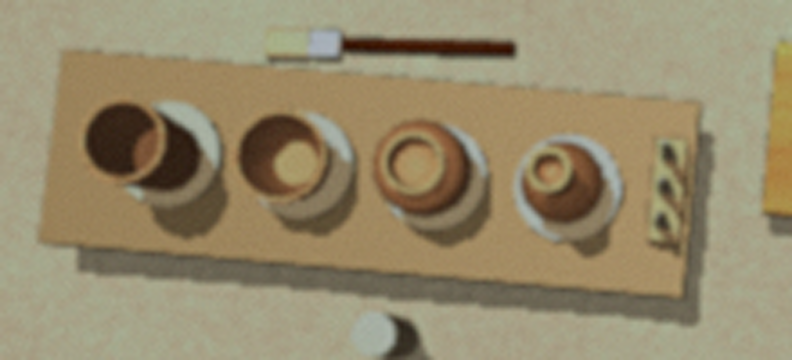

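View pics/sf.png

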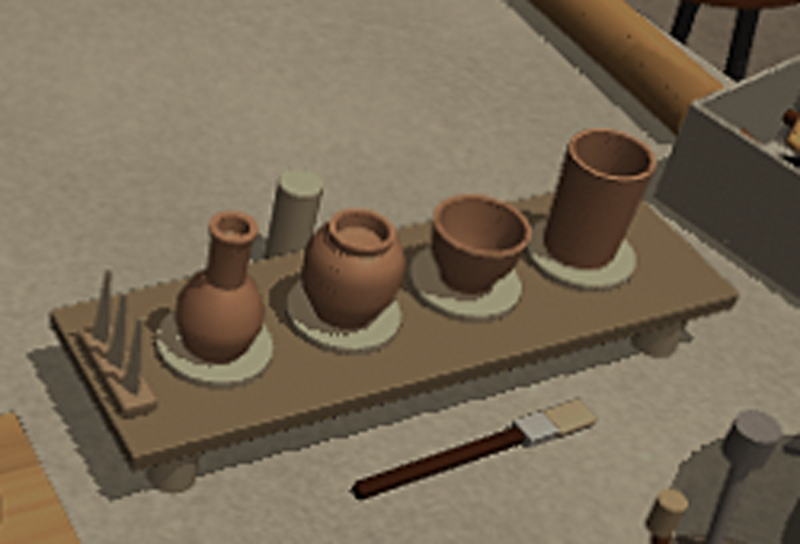

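```bash
python3 -c "
from cell import *
print(close_job())"
```

```text
the job is handed in; nothing more can be done
None
```

All four pots are on the kiln shelf, one per cookie, in their original order from left to right: tumbler, bowl, jar, bottle. I handed the job in at about 37 s of the 115 s allowed. Each pot was lowered in small steps until the wrist felt contact (8.6 to 14.8 N), then released, so none was dropped.

- **Final pictures:** in the top and scene views all four stand upright on their cookies. The cones, the purple bottle and the other things near the shelf look untouched, and the gripper is clear of everything.
- **Centring:** the wrist camera put the tumbler within about 2 mm of its cookie's middle. The other three were within about 1 pixel of where a centred pot should appear.
- **Disagreement between views:** in the last top picture the tumbler's rim was about 2 pixels (about 4.5 mm) off the predicted spot. The others were off by 1 to 2 pixels in the same direction, so I took most of it as calibration or reading error. The scene view agreed to 2 pixels or better.
- **Bottle grip:** the pads closed on the lip instead of the neck (28 mm opening). It held without visible slip.
- **Checks that were off:** one of the two wrist-camera rim fits for the jar failed, so I checked its position again by hand before gripping. The bowl's rim height measured about 5 mm lower than the text says.

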